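# Load, check and turn the stall's revolving stone display

## Robot

A 6-joint arm with a two-finger parallel gripper is mounted at the origin on the work surface. World frame = base frame: x ahead of the robot, y to its left, z up, the work surface at z = 0. Lengths are in m, angles in rad, forces in N, time in s.
With the tool pointing down it reaches from about 0.275 to 0.875 m from the base axis. Payload 12.5 kg.
Tool frame: the origin (TCP) lies at the very end of the fingers, on their centre line; the grasp point (between the pads) lies 19 mm behind it; z points along the fingers, y is the line along which they close (so a half turn about z gives the same grasp; the last joint's range is limited). The gripper opens to 85 mm and grips with 20 to 120 N. Pads are 22 mm wide; open, the fingers measure 114 mm over their backs; the gripper's body (76 mm by 85 mm) begins 54 mm behind the grasp point. The pads swing forward as they close: fully open they stand 13 mm farther back than shut.
Start: joints at [1.258, 0.351, 1.652, -0, 1.139, -0.085], TCP at [0.124, 0.536, 0.231] pointing down, gripper open.
Joint ranges: [-2.75, 2.75], [-0.79, 2.1], [0.01, 2.65], [-1.57, 4.71], [0.07, 3.14], [-2.87, 2.87]. Speed limits (rad/s): [2.22, 2.22, 2.79, 3.14, 3.14, 3.14].

## Interface

Orientations are given as a rotation vector (axis times angle).
In Python, from plant import robot gives the robot as it stands.
- The arm moves only by the tool send_rows, never from a script. Its arguments are lists of equal length, an entry for each row: "rotation": the turn, a rotation vector about the tool's x, y, z in rad, a list of three; "translation": the shift along the tool's x, y, z in m, a list of three; "grip": the finger opening in m, from 0 to 0.0854. In form: {"rotation": [[ax, ay, az], ...], "translation": [[tx, ty, tz], ...], "grip": [grip, ...]}. A call has 1 to 10 rows; each row shifts and turns the commanded pose from where the row before left it, along the tool's axes as they then stand; what a row does not reach is not made up. A row lasts 1/8 s, in which the tool goes at most 62.5 mm and 10.7 degrees, less where a joint would pass 70% of its speed; a pose out of reach is approached as far as the arm can. A call is refused whole if a number of a shift passes 0.0625 or a number of a turn 0.188, either way. A call with a gripper value outside its range is refused whole. The fingers move at their own pace and stop on an object; the grip force is fixed at half the most. Time passes only in rows, so rows that do not move let the fingers close. It gives the time, the measured TCP pose, the force, the opening and the grip force at its end, in the units of the state.
- robot.get_state(): the state, without advancing time (a new reading comes with each control period).
- robot.grab_frame(name): name is "scene" or "top"; returns a dict with "color" (420x560x3 uint8, blue, green, red), "mtx" (3x3 intrinsics, pixels), "D" ([k1, k2, p1, p2, k3] as OpenCV has them; the pictures are not rectified), "eye" and "orientation" of the camera in the world. Camera axes: x right, y down, z forward; pixel columns grow to the right and rows downward; lengths in m; the calibration is good to about 2 mm. A picture is of the moment at which its call begins. There is no depth.
- robot.job_done(): hands the job in; it is judged then, once.
The state is a dict: "clock": time; "qpos": joint angles; "qvel": joint speeds; "joint_torque": joint torques, N m; "position": TCP position; "ee_rot": TCP orientation; "contact_force": force on the tool from outside, world axes, zero at the start; "moment": the same for the moment, N m; "width": finger opening in m; "grip_force": force on a finger pad.
Only numpy, scipy, OpenCV 4.12 (cv2) and the standard library are available. Lean on these libraries where they do the work, as an engineer would, in place of code of your own. Each camera call takes 0.05 s, during which the arm holds its last target. There are 200 camera calls.

## Task

Swing the bead stall's revolving stand by its sprung red plunger knob until the pads are on the robot's side and let the plunger drop home there; then stand every stone that is on the counter upright on its pale sawn foot, in the middle of a pad of its own. When all stand, press down on top of each with the fingertips to feel that it does not rock, first the amber, then the green, then the blue one; then lift the plunger, turn the stand half a turn so that the stones face the customers, and let the plunger drop home in that notch. The stones must end upright on their pads, and the bowls, vase and tea glass must not be knocked over or pushed away.

Things in the scene. Friction and masses are not known exactly. Their poses are not given: they have to be found in the camera images.
- stand_center (a point): Fixed revolving display stand (brass notched index plate, 290 mm across, 30 mm high, under a blue and white disc 240 mm across). Point on its turning axis, on the disc's top face, 48 mm above the counter. Its x axis points away from the robot, to the customers, give or take 0.3 rad; z up. The four notches lie 130 mm from the axis towards +x, +y, -x and -y of this frame.
- head (a joint): Angle of the disc (rad): direction of the red knob, anticlockwise from above, from the stand's x axis. At 0 the knob is on the customers' side and the pads on the robot's side; at pi the pads face the customers. Turns from -1.5 to 3.34 only: the half turn goes anticlockwise. Stays where left (friction 0.12 N m); free only while the plunger is up. A notch leaves 0.013 rad of play either way.
- plunger (a joint): Height of the sprung plunger (m): 0 fully down, its 10 mm pin in a notch; 0.012 when the pin rides on the index plate between notches; 0.022 at most. The disc turns only at 0.012 or more. A spring pushes it down, 3.6 N at 0, 7 N at the top. The disc carries it round on a circle of radius 130 mm.
- knob_mid (a point): Grip point of the plunger's round red knob, on the plunger's vertical axis: knob 26 mm across, from 16 mm below to 14 mm above this point, with a cap 32 mm across and 6 mm thick on top; below it a sleeve 20 mm across. It is 90 mm above the counter when the plunger is down. Pull it up, swing it round the stand's axis and let go.
- bead_dish: Bystander: small terracotta dish of beads, 68 mm across, 24 mm high, origin under its centre. Leave alone.
- brass_vase: Bystander: brass vase, 76 mm across, 118 mm high, origin under its centre. Leave alone.
- tea_glass: Bystander: green tea glass, 56 mm across, 85 mm high, origin under its centre. Leave alone.
- bead_bowl: Bystander: blue bowl of beads, 116 mm across, 50 mm high, origin under its centre. Leave alone.
- pad_a (a point): Dark green round pad on the disc, 56 mm across; point on the disc's top face at its centre, 70 mm from the turning axis, 95 degrees anticlockwise from the knob. It turns with the disc.
- pad_b (a point): Dark green round pad on the disc, 56 mm across; point on the disc's top face at its centre, 70 mm from the turning axis, 180 degrees anticlockwise from the knob. It turns with the disc.
- pad_c (a point): Dark green round pad on the disc, 56 mm across; point on the disc's top face at its centre, 70 mm from the turning axis, 265 degrees anticlockwise from the knob. It turns with the disc.
- amber_mid (a point): Centre of the amber stone (orange-brown, two pale bands, 0.2 kg, polished; may be absent). Flat grip sides at y = +-22 mm; bevelled edges. Its outline (x,z) in mm, z up when standing: (-10.5,-24) (26.5,-24) (32.5,-10) (18.5,18) (2.5,30: top ridge) (-30.5,14) (-35.5,1). Pale sawn foot at z = -24, 37 by 36 mm. At first it lies on the facet (-10.5,-24) to (-35.5,1), z leaning 45 deg from upright to the -x side.
- green_mid (a point): Centre of the green stone (dark green, two pale bands, 0.2 kg, polished; may be absent). Flat grip sides at y = +-22 mm; bevelled edges. Its outline (x,z) in mm, z up when standing: (-10.5,-24) (26.5,-24) (32.5,-10) (18.5,18) (2.5,30: top ridge) (-30.5,14) (-35.5,1). Pale sawn foot at z = -24, 37 by 36 mm. At first it lies on the facet (-10.5,-24) to (-35.5,1), z leaning 45 deg from upright to the -x side.
- blue_mid (a point): Centre of the blue stone (dark blue, two pale bands, 0.2 kg, polished; may be absent). Flat grip sides at y = +-22 mm; bevelled edges. Its outline (x,z) in mm, z up when standing: (-10.5,-24) (26.5,-24) (32.5,-10) (18.5,18) (2.5,30: top ridge) (-30.5,14) (-35.5,1). Pale sawn foot at z = -24, 37 by 36 mm. At first it lies on the facet (-10.5,-24) to (-35.5,1), z leaning 45 deg from upright to the -x side.
There are look-alikes about, which are no part of the job. What is shaped like the part that bears green_mid but pink is not meant.

How it is judged:
By the outcome, as a careful person would: the job done as asked, in the order asked, and still so for the second after the job is handed in, with the robot touching nothing.
Of stone_amber, stone_green, stone_blue only 2 to 3 are there at a start; the rules pass over those that are not, and their reading is None.
At some moment in a run one of stone_amber, stone_green, stone_blue may be knocked a few centimetres aside while the robot is not near it.
It also fails if it takes over 210 s, if anything falls off the work surface, if the arm or the gripper's body presses on something with over 40 N, if the wrist force passes 120 N, or if a joint passes its speed limit or range.

## Working session

There is one attempt and no reset: what is moved stays moved. The work goes in short steps, Python scripts to look and compute and a tool call to move; the robot and the scene stay as the last step left them, time stands still between calls to the robot, and variables do not carry over. Pictures are saved under pics/ and viewed, at most 14 in all, crops included, and the job is handed in when it is done.

Besides the shell and the picture viewer there is one more tool, called as name(argument=value, ...) on one line, values as JSON. send_rows: Moves the arm, as the interface text tells. Its arguments: {"type":"object","properties":{"rotation":{"type":"array"},"translation":{"type":"array"},"grip":{"type":"array"}},"required":["rotation","translation","grip"]}

```bash
ls; mkdir -p pics
python3 - <<'E'
from plant import robot
import cv2
s=robot.get_state();print(s)
for n in("scene","top"):
    f=robot.grab_frame(n);cv2.imwrite(f"pics/{n}0.png",f["color"]);print(n,f["mtx"],f["D"],f["eye"],f["orientation"])
E
```

```text
pics
{'clock': 0.0, 'qpos': array([ 1.25841754e+00,  3.51247378e-01,  1.65244949e+00, -2.15657587e-07,
        1.13908577e+00, -8.45852137e-02]), 'qvel': array([ 3.89655565e-05, -1.35508433e-03, -1.64391320e-04, -6.05156418e-04,
        3.08233890e-04,  2.02851938e-04]), 'joint_torque': array([ 5.11516228e-04, -5.06100368e+01, -2.91410601e+01, -7.60456828e-05,
        4.49439438e-03,  3.39123801e-06]), 'position': array([0.12406824, 0.53547519, 0.23074266]), 'ee_rot': array([-3.57017330e-01, -3.12100410e+00,  1.83245305e-03]), 'contact_force': array([ 0.65723164, -0.76665274,  0.3559243 ]), 'moment': array([-0.01100165, -0.07228716, -0.0384932 ]), 'grip_force': 0.0, 'width': 0.08568037615851842}
scene [[419.52979174   0.         280.85225972]
 [  0.         419.52979174 213.69645866]
 [  0.           0.           1.        ]] [0.02527536 0.         0.         0.         0.        ] [ 1.23422719 -0.11850222  1.25362508] [-2.00294929 -1.78094798  0.50964789]
top [[463.25805104   0.         289.13200138]
 [  0.         463.25805104 213.46091182]
 [  0.           0.           1.        ]] [-0.14694891  0.          0.          0.          0.        ] [ 0.37837245 -0.04920597  1.39117616] [-2.16027455  2.17045431 -0.11096573]
```

View pics/scene0.png

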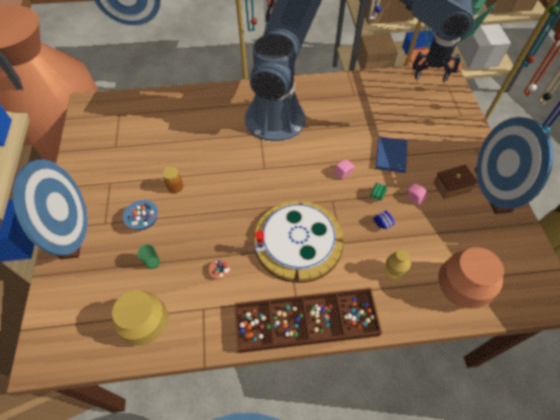

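View pics/top0.png

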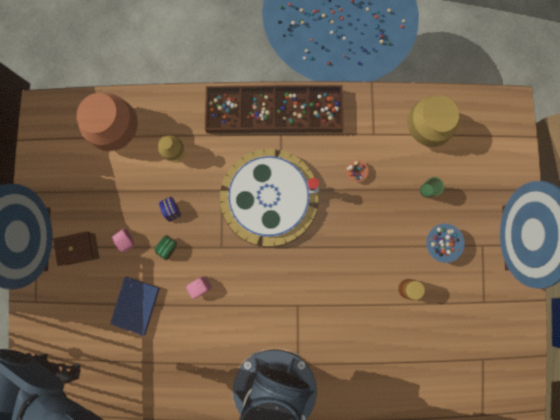

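The scene view shows the stand at about (298,240), knob (260,238), green stone (378,191), blue stone (384,219) and pink decoys (345,169) and (417,193). The top view shows the stand at (269,196), knob (313,184), green (166,247), blue (170,208), and an amber thing at (412,289) that still has to be identified. Next I'll zoom in.

```bash
cat > h.py <<'E'
import numpy as np, cv2
from scipy.spatial.transform import Rotation as R
from scipy.optimize import least_squares
from plant import robot
def grab(n):return robot.grab_frame(n)
def proj(f,P):
    r=R.from_rotvec(f["orientation"]).inv(); t=-r.apply(f["eye"])
    p,_=cv2.projectPoints(np.asarray(P,float).reshape(-1,3),r.as_rotvec(),t,f["mtx"],f["D"]);return p[:,0]
def ray(f,px):
    u=cv2.undistortPoints(np.array([[px]],float),f["mtx"],f["D"])[0,0]
    return np.array(f["eye"]),R.from_rotvec(f["orientation"]).apply([u[0],u[1],1.])
def onz(f,px,z):
    e,d=ray(f,px);return e+d*(z-e[2])/d[2]
def tri(f1,p1,f2,p2):
    e,d=ray(f1,p1);g,h=ray(f2,p2)
    a=np.linalg.lstsq(np.c_[d,-h],g-e,rcond=None)[0];A=e+a[0]*d;B=g+a[1]*h
    return (A+B)/2,np.linalg.norm(A-B)
E
python3 - <<'E'
import cv2,numpy as np
s=cv2.imread('pics/scene0.png');t=cv2.imread('pics/top0.png')
z=lambda i,x,y,r:cv2.resize(i[y-r:y+r,x-r:x+r],(266,266),interpolation=cv2.INTER_CUBIC)
r1=np.hstack([z(s,378,191,20),z(s,384,219,20),z(s,173,180,20)])
r2=np.hstack([z(t,166,247,20),z(t,170,208,20),z(t,412,289,20)])
cv2.imwrite('pics/zoom.png',np.vstack([r1,r2]))
E
```

```text
(no output)
```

View pics/zoom.png

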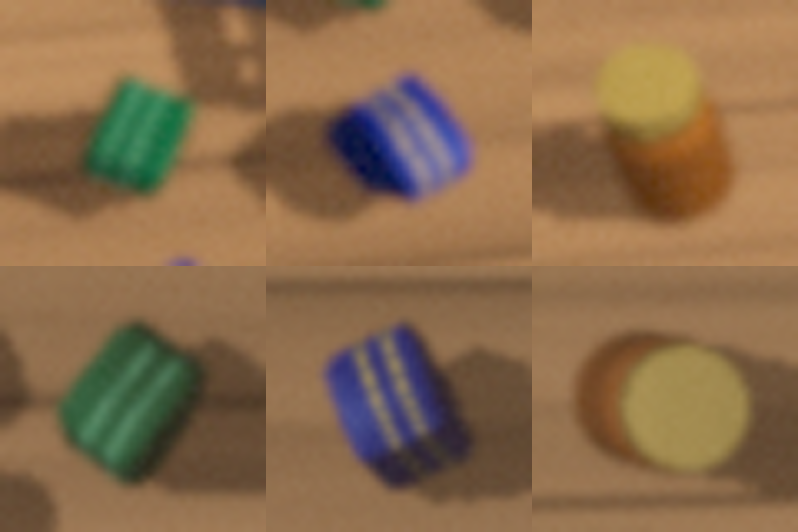

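The zoom shows green and blue banded stones. The amber thing is a round yellow-topped jar, so the amber stone is absent. Next I'll measure the stand and fit the stones' poses.

```bash
cat >> h.py <<'E'
OUT=np.array([(-10.5,-24),(26.5,-24),(32.5,-10),(18.5,18),(2.5,30),(-30.5,14),(-35.5,1)])/1000
def pts(bev=.003):
    o=[]
    for y in(-.022,.022): o+=[(x*.93,y,z*.93) for x,z in OUT]
    for y in(-.019,.019): o+=[(x,y,z) for x,z in OUT]
    return np.array(o)
def mask(f,col,c,r=24):
    hsv=cv2.cvtColor(f["color"],cv2.COLOR_BGR2HSV)
    lo,hi={"green":((50,90,20),(90,255,255)),"blue":((105,100,20),(135,255,255))}[col]
    m=cv2.inRange(hsv,lo,hi);w=np.zeros_like(m);cv2.circle(w,tuple(map(int,c)),r,255,-1);m&=w
    return cv2.morphologyEx(m,cv2.MORPH_CLOSE,np.ones((3,3)))>0
def stone_pose(p,lean):
    x,y,z,a=p;return R.from_euler('z',a)*R.from_euler('y',-lean)
def fit(fs,ms,p0,lean):
    def cost(p,ret=0):
        P=stone_pose(p,lean).apply(pts())+p[:3];c=0
        for f,m in zip(fs,ms):
            S=4;h=cv2.convexHull(proj(f,P).astype(np.float32))
            im=np.zeros((420*S,560*S),np.uint8);cv2.fillConvexPoly(im,np.round(((h+.5)*S-.5)*16).astype(np.int32),255,shift=4)
            c+=np.abs(cv2.resize(im,(560,420),interpolation=cv2.INTER_AREA)/255.-m).sum()
        return c
    from scipy.optimize import minimize
    s=np.array([p0+0*np.array(p0)]*5,float)
    for i,d in enumerate((.006,.006,.004,.25)):s[i+1,i]+=d
    r=minimize(cost,p0,method="Nelder-Mead",options=dict(initial_simplex=s,maxiter=160,xatol=1e-4,fatol=.2));return r.x,r.fun
E
cat > m1.py <<'E'
from h import *
import cv2
s,t=grab("scene"),grab("top")
np.save("f0.npy",[s,t],allow_pickle=True)
# pads / knob / disc
def blobs(f,lo,hi,c,r,amin=20):
    hsv=cv2.cvtColor(f["color"],cv2.COLOR_BGR2HSV);m=cv2.inRange(hsv,lo,hi);w=np.zeros_like(m);cv2.circle(w,c,r,255,-1)
    n,_,st,ce=cv2.connectedComponentsWithStats(m&w);return [(ce[i].round(2).tolist(),int(st[i,4])) for i in range(1,n) if st[i,4]>=amin]
for f,c in((s,(298,240)),(t,(269,196))):
    print("pads",blobs(f,(40,60,10),(95,255,110),c,42)); print("red",blobs(f,(0,170,100),(8,255,255),c,60,8),blobs(f,(172,150,90),(180,255,255),c,60,8))
for col,ps,pt in(("green",(378,191),(166,247)),("blue",(384,219),(170,208))):
    ms=[mask(s,col,ps,18),mask(t,col,pt,18)];print(col,[m.sum() for m in ms])
    g=tri(s,ps,t,pt);print(g)
    for a in np.arange(8)*np.pi/4:
        x,c=fit([s,t],ms,np.array([*g[0][:2],.0244,a]),np.pi/4);print(x.round(4),round(c,1))
z=lambda i,x,y,r:cv2.resize(i[y-r:y+r,x-r:x+r],(400,400),interpolation=cv2.INTER_CUBIC)
cv2.imwrite('pics/stand.png',np.hstack([z(s["color"],298,240,55),z(t["color"],269,196,55)]))
E
python3 m1.py
```

```text
pads [([293.57, 216.65], 114), ([318.58, 228.86], 122), ([307.42, 252.01], 142)]
red [([258.88, 235.37], 75)] []
pads []
red [] []
green [np.int64(161), np.int64(226)]
(array([0.42475697, 0.32180101, 0.03148627]), np.float64(0.0019717633899470656))
[ 0.4228  0.3249  0.0287 -0.5224] 211.2
[0.4251 0.3244 0.0263 0.6798] 298.0
[0.422  0.327  0.0132 2.6144] 255.9
[0.4247 0.3245 0.0218 2.6343] 259.4
[0.4237 0.3262 0.0291 2.6366] 268.1
[0.4234 0.3221 0.0256 4.2056] 280.7
[0.4189 0.3293 0.0151 5.7238] 202.0
[0.4201 0.3277 0.0225 5.7592] 206.6
blue [np.int64(131), np.int64(119)]
(array([0.54122781, 0.31293665, 0.0323951 ]), np.float64(0.004126846462610189))
[0.5359 0.3147 0.0221 0.515 ] 430.7
[0.5359 0.3168 0.0175 0.4142] 426.5
[0.5405 0.3188 0.0236 1.711 ] 462.6
[0.543  0.3143 0.0264 1.923 ] 459.7
[0.5434 0.3204 0.0211 3.7805] 425.7
[0.5444 0.3202 0.0224 3.8308] 424.8
[0.5419 0.3182 0.0248 5.066 ] 398.6
[0.5422 0.3183 0.028  5.0974] 399.0
```

View pics/stand.png

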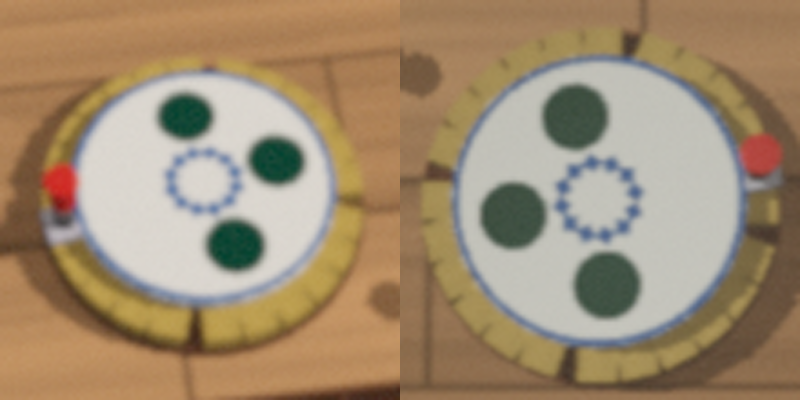

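The stand crop shows four dark notches in the top half at (633,43), (438,172), (568,360) and (762,232), the knob at (762,155), and three pads. Segmentation should work better using channel differences.

```bash
cat >> h.py <<'E'
def mask(f,col,c,r=20):
    i=cv2.GaussianBlur(f["color"],(3,3),.5).astype(int);b,g,rr=i[...,0],i[...,1],i[...,2]
    m=((b>rr+3) if col=="blue" else (g>rr+3)).astype(np.uint8)*255
    w=np.zeros_like(m);cv2.circle(w,tuple(map(int,c)),r,255,-1);m&=w
    m=cv2.morphologyEx(m,cv2.MORPH_CLOSE,np.ones((5,5)))
    n,l,st,_=cv2.connectedComponentsWithStats(m)
    return l==1+np.argmax(st[1:,4])
def cblobs(f,col,c,r,amin):
    i=f["color"].astype(int);b,g,rr=i[...,0],i[...,1],i[...,2]
    m=((rr>1.7*g) if col=="red" else (g>rr+8)&(rr<95)&(g>b)).astype(np.uint8)*255
    w=np.zeros_like(m);cv2.circle(w,tuple(map(int,c)),r,255,-1);m&=w
    n,_,st,ce=cv2.connectedComponentsWithStats(m);return [ce[k].round(2) for k in range(1,n) if st[k,4]>=amin]
E
cat > m1.py <<'E'
from h import *
s,t=np.load("f0.npy",allow_pickle=True)
S=cblobs(s,"pad",(298,240),42,30);T=cblobs(t,"pad",(269,196),42,30)
K=cblobs(s,"red",(298,240),60,10),cblobs(t,"red",(269,196),60,10)
print(S,T,K)
for a in S:
    for b in T:
        p,e=tri(s,a,t,b)
        if e<.01: print("pad",p.round(4),round(e,4))
print("knob",tri(s,K[0][0],t,K[1][0]))
n=np.array([(633,43),(438,172),(568,360),(762,232)],float);n=(n-[400,0])/400*110+[214,141]-.5
N=np.array([onz(t,q,.03) for q in n]);print(N.round(4),N.mean(0),np.arctan2(*(N[0]-N[2])[1::-1]),np.arctan2(*(N[1]-N[3])[1::-1])-np.pi/2)
for col,ps,pt in(("green",(378,191),(166,247)),("blue",(384,219),(170,208))):
    ms=[mask(s,col,ps,18),mask(t,col,pt,18)];print(col,[m.sum() for m in ms])
    g=tri(s,ps,t,pt);R_=[]
    for a in np.arange(8)*np.pi/4:
        x,c=fit([s,t],ms,np.array([*g[0][:2],.0244,a]),np.pi/4);R_.append((round(c,1),x.round(4).tolist()))
    for r in sorted(R_)[:5]:print(r)
E
python3 m1.py
```

```text
[array([293.56, 216.57]), array([318.52, 228.63]), array([307.2 , 252.03])] [array([261.72, 172.72]), array([244.69, 199.88]), array([270.46, 219.  ])] ([array([259.14, 235.91])], [array([312.91, 182.93])])
pad [0.5051 0.0097 0.0481] 0.0001
pad [0.5617 0.0853 0.0489] 0.0003
pad [0.6423 0.0354 0.0482] 0.0
knob (array([ 0.60017027, -0.11228458,  0.11040337]), np.float64(0.0003865308208286825))
[[ 0.7079 -0.0109  0.03  ]
 [ 0.601   0.1493  0.03  ]
 [ 0.4464  0.0421  0.03  ]
 [ 0.55   -0.1158  0.03  ]] [0.57632711 0.01618773 0.03      ] -0.19998602320528183 -0.19010907576152403
green [np.int64(193), np.int64(293)]
(np.float64(113.3), [0.4204, 0.3275, 0.0219, -0.5823])
(np.float64(113.7), [0.4213, 0.3264, 0.0228, 5.7042])
(np.float64(114.5), [0.4216, 0.3268, 0.024, 5.6909])
(np.float64(118.5), [0.4246, 0.3255, 0.0283, -0.5877])
(np.float64(167.6), [0.4241, 0.3257, 0.0219, 2.5809])
blue [np.int64(248), np.int64(271)]
(np.float64(156.1), [0.5416, 0.318, 0.0263, 5.1361])
(np.float64(157.5), [0.5425, 0.3169, 0.0289, 5.1774])
(np.float64(161.6), [0.5379, 0.3158, 0.0217, 0.4941])
(np.float64(163.2), [0.5439, 0.3194, 0.0224, 3.7507])
(np.float64(164.8), [0.5439, 0.3193, 0.0254, 3.7998])
```

```bash
cat > ov.py <<'E'
from h import *
s,t=np.load("f0.npy",allow_pickle=True)
def tile(f,c,p,m=None,r=20,S=13):
    x,y=c;i=cv2.resize(f["color"][y-r:y+r,x-r:x+r],None,fx=S/2,fy=S/2,interpolation=cv2.INTER_CUBIC)
    k=lambda q:np.round((q-[x-r,y-r]+.5)*S/2).astype(int)
    if p is not None:
        for yy,col in((-.022,(0,255,255)),(.022,(0,0,255))):
            P=stone_pose(p,np.pi/4).apply(np.c_[OUT[:,0],0*OUT[:,0]+yy,OUT[:,1]])+p[:3]
            cv2.polylines(i,[k(proj(f,P))],True,col,1)
    if m is not None:
        cs,_=cv2.findContours(cv2.resize(m[y-r:y+r,x-r:x+r].astype(np.uint8),None,fx=S/2,fy=S/2,interpolation=cv2.INTER_NEAREST),0,1);cv2.drawContours(i,cs,-1,(255,255,255),1)
    return i
g,b=((378,191),(166,247)),((384,219),(170,208))
col=lambda c,p,n:np.vstack([tile(s,c[0],p,mask(s,n,c[0],18)),tile(t,c[1],p,mask(t,n,c[1],18))])
im=np.hstack([col(g,(.4215,.3265,.0244,-.58),"green"),col(b,(.541,.317,.0244,.32),"blue"),col(b,(.541,.317,.0244,.32+np.pi),"blue")])
print(im.shape);cv2.imwrite("pics/ov.png",im)
E
python3 ov.py
```

```text
(520, 780, 3)
```

View pics/ov.png

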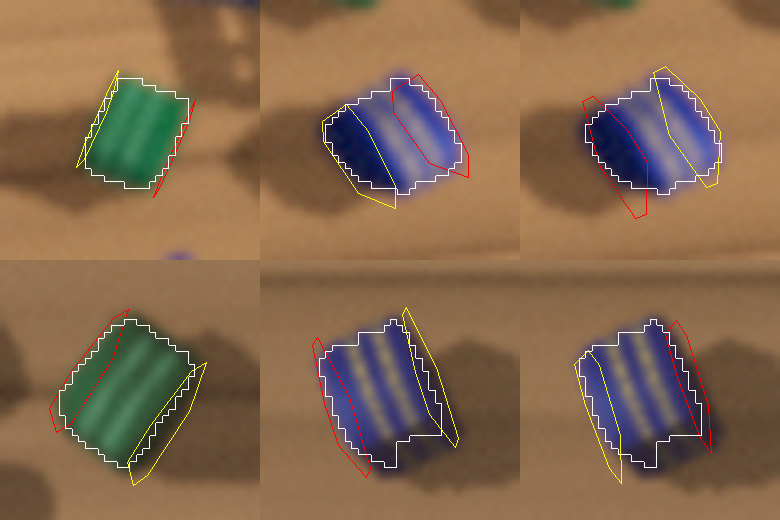

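The white mask outlines match the green model well with az≈-0.58. For blue, az≈0.32 matches the dark grip face in the scene view, while the flipped hypothesis doesn't. I'll refine with bevels and hull masks.

```bash
cat >> h.py <<'E'
def pts():
    n=OUT/np.linalg.norm(OUT,axis=1)[:,None]*.0045
    return np.vstack([np.c_[OUT[:,0]-k*n[:,0],0*n[:,0]+y,OUT[:,1]-k*n[:,1]] for y,k in((-.022,1),(.022,1),(-.018,0),(.018,0))])
def hullmask(m):
    c=cv2.convexHull(np.argwhere(m)[:,::-1].astype(np.int32));o=np.zeros(m.shape,np.uint8);cv2.fillConvexPoly(o,c,1);return o
E
cat > m2.py <<'E'
from h import *
s,t=np.load("f0.npy",allow_pickle=True)
for col,ps,pt,p0 in(("green",(378,191),(166,247),(.4215,.3265,.0244,-.58)),("green",(378,191),(166,247),(.4215,.3265,.0244,2.56)),("blue",(384,219),(170,208),(.541,.317,.0244,.35)),("blue",(384,219),(170,208),(.541,.317,.0244,3.5))):
    ms=[hullmask(mask(s,col,ps,18)),hullmask(mask(t,col,pt,18))]
    print(col,[m.sum() for m in ms],*fit([s,t],ms,np.array(p0),np.pi/4))
C=np.array([.5763,.0162])
P=np.array([[.5051,.0097],[.5617,.0853],[.6423,.0354]]);k=np.array([.6002,-.1123])-C
print("radii",np.linalg.norm(P-C,axis=1),np.linalg.norm(k),"knob az",np.arctan2(k[1],k[0]))
print("pads az-knob deg",np.degrees(np.arctan2(*(P-C).T[::-1])-np.arctan2(k[1],k[0]))%360)
E
python3 m2.py
```

```text
green [np.uint64(204), np.uint64(307)] [ 0.42286265  0.32603286  0.02575276 -0.60650512] 84.27450980392156
green [np.uint64(204), np.uint64(307)] [0.4257028  0.32498725 0.02433573 2.54032444] 139.52549019607844
blue [np.uint64(262), np.uint64(298)] [0.53861957 0.31591874 0.02598433 0.44659281] 104.97254901960784
blue [np.uint64(262), np.uint64(298)] [0.5437984  0.31966833 0.02301536 3.72125196] 116.51372549019608
radii [0.07149608 0.07062556 0.06873602] 0.13070371073538806 knob az -1.3869053480857916
pads az-knob deg [264.68001809 181.39426315  95.68401673]
```

```bash
cat >> h.py <<'E'
def tool():
    s=robot.get_state();return np.array(s["position"]),R.from_rotvec(s["ee_rot"])
def delta(pos,rot=None):
    p,r=tool();print("shift(tool)",r.inv().apply(np.array(pos)-p).round(4),"" if rot is None else ("turn",(r.inv()*rot).as_rotvec().round(4)))
def down(az):  # tool down, tool y at azimuth az
    y=np.array([np.cos(az),np.sin(az),0]);z=np.array([0,0,-1.]);return R.from_matrix(np.c_[np.cross(y,z),y,z])
def st():
    s=robot.get_state();r=R.from_rotvec(s["ee_rot"]).as_matrix();print("t",round(s["clock"],2),"p",s["position"].round(4),"y",r[:,1].round(3),"z",r[:,2].round(3),"F",s["contact_force"].round(1),"w",round(s["width"],4),"gf",round(s["grip_force"],1),"q",s["qpos"].round(2))
E
python3 - <<'E'
from h import *
s,t=np.load("f0.npy",allow_pickle=True)
P=np.array([[.5051,.0097],[.5617,.0853],[.6423,.0354],[.6002,-.1123]])
A=np.radians([265,180,95,0]);rr=np.array([.07,.07,.07,.13])
f=lambda v:(np.c_[v[0]+rr*np.cos(A+v[2]),v[1]+rr*np.sin(A+v[2])]-P).ravel()
v=least_squares(f,[.576,.016,-1.38]);print(v.x,v.fun.round(4))
for n,a,b,z in(("dish",(220,270),(357,171),.02),("vase",(399,262),(171,148),.1),("pink",(345,169),(197,287),.02),("pink2",(417,193),(122,240),.02)):print(n,tri(s,a,t,b)[0].round(3))
st();c=v.x;k=c[:2]+.13*np.array([np.cos(c[2]),np.sin(c[2])]);print(k)
delta([*k,.231],down(c[2]+np.pi/2))
E
```

```text
[ 0.57506329  0.01625856 -1.38037627] [ 0.0003 -0.0006  0.0001 -0.0003  0.0001  0.     -0.0005  0.0009]
dish [ 0.654 -0.25   0.01 ]
vase [0.717 0.308 0.064]
pink [0.307 0.229 0.022]
pink2 [0.446 0.459 0.026]
t 0.2 p [0.1241 0.5356 0.231 ] y [ 0.226  0.974 -0.001] z [-0.    -0.001 -1.   ] F [ 0.1 -0.1  0.3] w 0.0854 gf 0.0 q [ 1.26  0.35  1.65  0.    1.14 -0.08]
[ 0.59966857 -0.11139167]
shift(tool) [-6.094e-01 -5.229e-01  3.000e-04] ('turn', array([-7.0000e-04,  4.0000e-04,  1.1525e+00]))
```

send_rows(rotation=[[0,0,0],[0,0,0],[0,0,0],[0,0,0],[0,0,0],[0,0,0],[0,0,0],[0,0,0],[0,0,0],[0,0,0]], translation=[[-0.03,-0.026,0],[-0.03,-0.026,0],[-0.03,-0.026,0],[-0.03,-0.026,0],[-0.03,-0.026,0],[-0.03,-0.026,0],[-0.03,-0.026,0],[-0.03,-0.026,0],[-0.03,-0.026,0],[-0.03,-0.026,0]], grip=[0.05,0.05,0.05,0.05,0.05,0.05,0.05,0.05,0.05,0.05])

```text
clock: 1.45
position: [0.3583, 0.2136, 0.2313]
ee_rot: [0.357, 3.121, 0.0]
contact_force: [-0.1, -0.3, -0.6]
width: 0.0499
grip_force: 0.0
```

send_rows(rotation=[[0,0,0],[0,0,0],[0,0,0],[0,0,0],[0,0,0],[0,0,0],[0,0,0],[0,0,0],[0,0,0],[0,0,0]], translation=[[-0.03,-0.026,0],[-0.03,-0.026,0],[-0.03,-0.026,0],[-0.03,-0.026,0],[-0.03,-0.026,0],[-0.03,-0.026,0],[-0.03,-0.026,0],[-0.03,-0.026,0],[-0.03,-0.026,0],[-0.03,-0.026,0]], grip=[0.05,0.05,0.05,0.05,0.05,0.05,0.05,0.05,0.05,0.05])

```text
clock: 2.7
position: [0.5918, -0.1074, 0.2311]
ee_rot: [-0.357, -3.121, -0.0]
contact_force: [0.2, 0.5, 0.6]
width: 0.0502
grip_force: 0.0
```

send_rows(rotation=[[0,0,0.1441],[0,0,0.1441],[0,0,0.1441],[0,0,0.1441],[0,0,0.1441],[0,0,0.1441],[0,0,0.1441],[0,0,0.1438],[0,0,0],[0,0,0]], translation=[[0,0,0],[0,0,0],[0,0,0],[0,0,0],[0,0,0],[0,0,0],[0,0,0],[0,0,0],[0,0,0],[0,0,0]], grip=[0.05,0.05,0.05,0.05,0.05,0.05,0.05,0.05,0.05,0.05])

```text
clock: 3.95
position: [0.5912, -0.1063, 0.2312]
ee_rot: [-1.996, -2.426, 0.0]
contact_force: [-0.2, 0.1, -0.1]
width: 0.05
grip_force: 0.0
```

Run:
```python
from h import *
st();delta([.5997,-.1114,.081],down(-1.3804+np.pi/2))
```

```text
t 3.95 p [ 0.5912 -0.1063  0.2312] y [ 0.981  0.192 -0.   ] z [-0.  0. -1.] F [-0.2  0.1 -0.1] w 0.05 gf 0.0 q [-0.26  0.44  1.51 -0.    1.18 -0.45]
shift(tool) [-0.0067  0.0074  0.1502] ('turn', array([-0.0002, -0.0001,  0.0032]))
```

send_rows(rotation=[[0,0,0],[0,0,0],[0,0,0],[0,0,0],[0,0,0],[0,0,0],[0,0,0],[0,0,0],[0,0,0],[0,0,0]], translation=[[-0.0067,0.0074,0.02],[0,0,0.03],[0,0,0.03],[0,0,0.03],[0,0,0.02],[0,0,0.01],[0,0,0.01],[0,0,0],[0,0,0],[0,0,0]], grip=[0.05,0.05,0.05,0.05,0.05,0.05,0.05,0.05,0.02,0.02])

```text
clock: 5.2
position: [0.6002, -0.1116, 0.0821]
ee_rot: [1.999, 2.422, 0.001]
contact_force: [0.5, 0.4, 2.1]
width: 0.0288
grip_force: 58.8
```

send_rows(rotation=[[0,0,0],[0,0,0],[0,0,0],[0,0,0]], translation=[[0,0,0],[0,0,0],[0,0,0],[0,0,0]], grip=[0.02,0.02,0.02,0.02])

```text
clock: 5.7
position: [0.6002, -0.1116, 0.0819]
ee_rot: [1.999, 2.422, 0.001]
contact_force: [0.2, -0.4, 5.0]
width: 0.0292
grip_force: 58.5
```

Run:
```python
from h import *
st()
s,t=grab("scene"),grab("top")
z=lambda i,x,y,r:cv2.resize(i[y-r:y+r,x-r:x+r],(400,400),interpolation=cv2.INTER_CUBIC)
cv2.imwrite('pics/grip.png',np.hstack([z(s["color"],275,230,45),z(t["color"],295,190,45)]))
```

```text
t 5.7 p [ 0.6002 -0.1116  0.0819] y [0.982 0.189 0.001] z [ 0.001 -0.    -1.   ] F [ 0.2 -0.4  5. ] w 0.0292 gf 58.5 q [-0.26  0.64  1.6  -0.    0.9  -0.45]
```

View pics/grip.png

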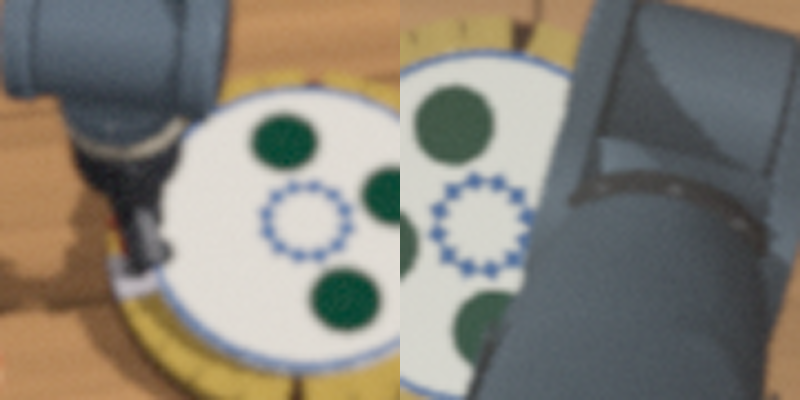

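The crop shows the fingers around the red knob, at scene crop (140,240). A 6 mm test lift will show whether it's held.

send_rows(rotation=[[0,0,0],[0,0,0],[0,0,0],[0,0,0],[0,0,0]], translation=[[0,0,-0.001],[0,0,-0.002],[0,0,-0.002],[0,0,-0.001],[0,0,0]], grip=[0.02,0.02,0.02,0.02,0.02])

```text
clock: 6.42
position: [0.5995, -0.1115, 0.0871]
ee_rot: [-2.0, -2.422, 0.001]
contact_force: [-0.1, -3.3, -7.1]
width: 0.0294
grip_force: 59.8
```

send_rows(rotation=[[0,0,-0.1],[0,0,-0.1],[0,0,-0.1],[0,0,-0.1],[0,0,-0.1],[0,0,-0.1],[0,0,-0.1],[0,0,-0.1],[0,0,-0.1],[0,0,-0.1]], translation=[[0.00065,0.01298,0],[0.00065,0.01298,0],[0.00065,0.01298,0],[0.00065,0.01298,0],[0.00065,0.01298,0],[0.00065,0.01298,0],[0.00065,0.01298,0],[0.00065,0.01298,0],[0.00065,0.01298,0],[0.00065,0.01298,0]], grip=[0.02,0.02,0.02,0.02,0.02,0.02,0.02,0.02,0.02,0.02])

```text
clock: 7.68
position: [0.6961, -0.032, 0.087]
ee_rot: [-0.588, -3.086, 0.001]
contact_force: [2.0, -2.6, -6.7]
width: 0.0293
grip_force: 59.9
```

Run:
```python
from h import *
st();p,_=tool();d=p[:2]-[.57506,.01626];print(np.hypot(*d),np.arctan2(d[1],d[0]))
```

```text
t 7.67 p [ 0.6961 -0.032   0.087 ] y [ 0.368  0.93  -0.001] z [-0.    -0.001 -1.   ] F [ 2.  -2.6 -6.7] w 0.0293 gf 59.9 q [-0.11  0.77  1.33 -0.    1.04 -1.31]
0.13030140481759203 -0.3796847326457185
```

send_rows(rotation=[[0,0,-0.0925],[0,0,-0.0925],[0,0,0],[0,0,0],[0,0,0],[0,0,0],[0,0,0]], translation=[[0.00056,0.01201,0],[0.00056,0.01201,0],[0,0,0],[0,0,0.002],[0,0,0.002],[0,0,0.002],[0,0,0]], grip=[0.02,0.02,0.02,0.02,0.02,0.02,0.02])

```text
clock: 8.55
position: [0.7027, -0.0093, 0.0812]
ee_rot: [0.307, 3.127, -0.0]
contact_force: [3.4, -2.6, -5.1]
width: 0.0291
grip_force: 59.9
```

```bash
cat > az.py <<'E'
from h import *
st();p,_=tool();d=p[:2]-[.57506,.01626];print(np.hypot(*d),np.arctan2(d[1],d[0]))
E
python3 az.py
```

```text
t 8.55 p [ 0.7027 -0.0093  0.0812] y [ 0.195  0.981 -0.   ] z [-0. -0. -1.] F [ 3.4 -2.6 -5.1] w 0.0291 gf 59.9 q [-0.08  0.79  1.32 -0.    1.04 -1.45]
0.13017568403120694 -0.19775062527398254
```

send_rows(rotation=[[0,0,0],[0,0,0],[0,0,0]], translation=[[0,0,0.001],[0,0,0.001],[0,0,0]], grip=[0.02,0.02,0.02])

```text
clock: 8.93
position: [0.7027, -0.0092, 0.0793]
ee_rot: [0.306, 3.127, -0.0]
contact_force: [3.7, -2.1, -5.4]
width: 0.029
grip_force: 59.8
```

send_rows(rotation=[[0,0,0],[0,0,0],[0,0,0],[0,0,0],[0,0,0]], translation=[[0,0,0.002],[0,0,0.002],[0,0,0.002],[0,0,0.001],[0,0,0]], grip=[0.02,0.02,0.02,0.02,0.02])

```text
clock: 9.55
position: [0.7027, -0.009, 0.0723]
ee_rot: [0.306, 3.127, -0.0]
contact_force: [2.8, -3.4, -4.2]
width: 0.0292
grip_force: 59.8
```

send_rows(rotation=[[0,0,0],[0,0,0],[0,0,0],[0,0,0],[0,0,0],[0,0,0],[0,0,0],[0,0,0],[0,0,0],[0,0,0]], translation=[[0,0,0],[0,0,0],[0,0,0],[0,0,-0.01],[0,0,-0.02],[0,0,-0.03],[0,0,-0.03],[0,0,-0.03],[0,0,-0.03],[0,0,-0.02]], grip=[0.055,0.055,0.055,0.055,0.055,0.055,0.055,0.055,0.055,0.055])

```text
clock: 10.8
position: [0.703, -0.009, 0.2459]
ee_rot: [0.306, 3.123, 0.0]
contact_force: [-0.4, 0.2, -0.8]
width: 0.055
grip_force: 0.0
```

```bash
cat > m3.py <<'E'
from h import *
import sys
s,t=grab("scene"),grab("top");np.save("f1.npy",[s,t],allow_pickle=True)
st()
def go(col,p0):
    c=[tuple(np.round(q).astype(int)) for q in(proj(s,[p0[:3]])[0],proj(t,[p0[:3]])[0])]
    ms=[hullmask(mask(f,col,k,22)) for f,k in zip((s,t),c)]
    return [m.sum() for m in ms],[m.nonzero()[1].mean().round(1) for m in ms],fit([s,t],ms,np.array(p0),np.pi/4)
if "g" in sys.argv[1]: print(go("green",(.4229,.326,.0250,-.606)))
if "b" in sys.argv[1]: print(go("blue",(.5386,.316,.0250,.42)))
E
python3 m3.py gb
python3 - <<'E'
from h import *
s,t=np.load("f1.npy",allow_pickle=True)
K=cblobs(s,"red",(298,240),60,10);print(K,[onz(s,k,.098) for k in K])
S=cblobs(s,"pad",(298,240),42,30);T=cblobs(t,"pad",(269,196),42,30)
for a in S:
    print(onz(s,a,.048))
    for b in T:
        p,e=tri(s,a,t,b)
        if e<.006: print("pad",p.round(4),round(e,4))
for y in (-.195,): print([(.57506+.07*np.cos(y+d),.01626+.07*np.sin(y+d)) for d in np.radians([95,180,265])])
E
```

```text
t 10.9 p [ 0.7037 -0.0091  0.2466] y [0.194 0.981 0.001] z [ 0.006 -0.    -1.   ] F [0.  0.4 1.1] w 0.055 gf 0.0 q [-0.08  0.62  1.18  0.    1.33 -1.45]
([np.uint64(204), np.uint64(317)], [np.float64(378.4), np.float64(164.9)], (array([ 0.42299257,  0.32577984,  0.02699129, -0.64710754]), np.float64(74.54509803921569)))
([np.uint64(262), np.uint64(315)], [np.float64(384.3), np.float64(168.6)], (array([0.53854283, 0.31582954, 0.02533723, 0.43402844]), np.float64(88.0392156862745)))
[array([296.72, 264.76])] [array([ 0.70535075, -0.00875472,  0.098     ])]
[ 0.56045645 -0.0553      0.048     ]
[0.59047528 0.08895574 0.048     ]
[(np.float64(0.5825867679540705), np.float64(0.08585416472783891)), (np.float64(0.5063866631315296), np.float64(0.029823657447369534)), (np.float64(0.5555626806824662), np.float64(-0.050969863449438324))]
```

```bash
cat >> h.py <<'E'
def pick(p,a,lean=np.pi/4,back=0,zg=-.013,flip=0):
    S=R.from_euler('z',a)*R.from_euler('y',-lean);M=S.as_matrix()
    y=M[:,1]*(-1 if flip else 1);z=-M[:,2];rot=R.from_matrix(np.c_[np.cross(y,z),y,z])
    return np.array(p)+S.apply([0,0,zg+back]),rot
E
python3 - <<'E'
from h import *
P=(.4229,.3259,.0248)
q,r=pick(P,-.62,back=.12);print(q)
delta(q,down(.951))
r0=down(.951);print("tilt",(r0.inv()*r).as_rotvec())
print(pick(P,-.62)[0])
E
```

```text
[0.36132161 0.36986137 0.10046043]
shift(tool) [0.4102 0.3052 0.1439] ('turn', array([0.0019, 0.0055, 0.4245]))
tilt [ 7.99822806e-05 -7.85398161e-01  1.93094307e-04]
[0.43038149 0.3205589  0.01560761]
```

send_rows(rotation=[[0,0,0],[0,0,0],[0,0,0],[0,0,0],[0,0,0],[0,0,0],[0,0,0],[0,0,0],[0,0,0],[0,0,0]], translation=[[0.041,0.0305,0],[0.041,0.0305,0],[0.041,0.0305,0],[0.041,0.0305,0],[0.041,0.0305,0],[0.041,0.0305,0],[0.041,0.0305,0],[0.041,0.0305,0],[0.041,0.0305,0],[0.041,0.0305,0]], grip=[0.075,0.075,0.075,0.075,0.075,0.075,0.075,0.075,0.075,0.075])

```text
clock: 12.15
position: [0.3582, 0.3707, 0.2423]
ee_rot: [0.307, 3.127, 0.0]
contact_force: [0.5, 0.7, 0.4]
width: 0.0752
grip_force: 0.0
```

send_rows(rotation=[[0,0,0.1415],[0,0,0.1415],[0,0,0.1415],[0,-0.131,0],[0,-0.131,0],[0,-0.131,0],[0,-0.131,0],[0,-0.131,0],[0,-0.13,0],[0,0,0]], translation=[[0,0,0],[0,0,0],[0,0,0],[0,0,0],[0,0,0],[0,0,0],[0,0,0],[0,0,0],[0,0,0],[0,0,0]], grip=[0.075,0.075,0.075,0.075,0.075,0.075,0.075,0.075,0.075,0.075])

```text
clock: 13.4
position: [0.3586, 0.3699, 0.2411]
ee_rot: [0.722, 2.266, -0.302]
contact_force: [-0.1, -0.1, -0.2]
width: 0.075
grip_force: 0.0
```

```bash
cat > d.py <<'E'
from h import *
import sys
a=[float(v) for v in sys.argv[1:]]  # x y az back [flip]
st();q,r=pick((a[0],a[1],.0248),a[2],back=a[3],flip=len(a)>4);delta(q,r)
E
python3 d.py .4229 .3259 -.62 .12
```

```text
t 13.4 p [0.3586 0.3699 0.2411] y [ 0.579  0.815 -0.003] z [ 0.575 -0.411 -0.708] F [-0.1 -0.1 -0.2] w 0.075 gf 0.0 q [ 1.07  0.38  1.79 -0.84  1.23  0.52]
shift(tool) [0.0977 0.0019 0.1011] ('turn', array([-0.0005, -0.001 ,  0.0036]))
```

send_rows(rotation=[[0,0,0.004],[0,0,0],[0,0,0],[0,0,0],[0,0,0],[0,0,0],[0,0,0],[0,0,0]], translation=[[0.0195,0.0019,0.0202],[0.0195,0,0.0202],[0.0195,0,0.0202],[0.0195,0,0.0202],[0.0197,0,0.0203],[0,0,0.03],[0,0,0.03],[0,0,0]], grip=[0.075,0.075,0.075,0.075,0.075,0.075,0.075,0.075])

```text
clock: 14.4
position: [0.398, 0.3441, 0.0586]
ee_rot: [0.733, 2.264, -0.301]
contact_force: [0.2, 0.5, -0.3]
width: 0.0751
grip_force: 0.0
```

```bash
python3 d.py .4229 .3259 -.62 0
```

```text
t 14.4 p [0.398  0.3441 0.0586] y [0.586 0.81  0.001] z [ 0.572 -0.413 -0.709] F [ 0.2  0.5 -0.3] w 0.0751 gf 0.0 q [ 0.98  0.69  1.88 -1.05  0.95  0.84]
shift(tool) [ 0.002  -0.0002  0.0587] ('turn', array([-0.0035, -0.0026, -0.005 ]))
```

send_rows(rotation=[[0,0,0],[0,0,0],[0,0,0],[0,0,0],[0,0,0],[0,0,0],[0,0,0],[0,0,0],[0,0,0],[0,0,0]], translation=[[0.001,0,0.015],[0,0,0.015],[0,0,0.015],[0,0,0.013],[0,0,0],[0,0,0],[0,0,0],[0,0,0],[0,0,0],[0,0,0]], grip=[0.075,0.075,0.075,0.075,0.075,0.06,0.05,0.04,0.035,0.035])

```text
clock: 15.65
position: [0.4301, 0.3225, 0.018]
ee_rot: [0.729, 2.262, -0.297]
contact_force: [-4.9, 0.9, 5.7]
width: 0.043
grip_force: 61.4
```

send_rows(rotation=[[0,0,0],[0,0,0],[0,0,0],[0,0,0]], translation=[[0,0,0],[0,0,0],[0,0,0],[0,0,0]], grip=[0.035,0.035,0.035,0.035])

```text
clock: 16.15
position: [0.4301, 0.3225, 0.018]
ee_rot: [0.729, 2.262, -0.297]
contact_force: [-5.0, 1.5, 6.7]
width: 0.0434
grip_force: 61.4
```

send_rows(rotation=[[0,0,0],[0,0,0],[0,0,0],[0,0,0],[0,0,0],[0,0,0],[0,0,0],[0,0,0],[0,0,0],[0,0,0]], translation=[[-0.004,0,-0.004],[-0.011,0,-0.011],[-0.013,0,-0.013],[-0.013,0,-0.013],[-0.013,0,-0.013],[-0.013,0,-0.013],[-0.013,0,-0.013],[-0.013,0,-0.013],[-0.013,0,-0.013],[0,0,0]], grip=[0.035,0.035,0.035,0.035,0.035,0.035,0.035,0.035,0.035,0.035])

```text
clock: 17.4
position: [0.4302, 0.3221, 0.1691]
ee_rot: [0.731, 2.261, -0.295]
contact_force: [-0.3, -0.2, -2.0]
width: 0.043
grip_force: 61.1
```

send_rows(rotation=[[0,0.131,0],[0,0.131,0],[0,0.131,0],[0,0.131,0],[0,0.131,0],[0,0.13,0],[0,0,0],[0,0,0]], translation=[[0,0,0],[0,0,0],[0,0,0],[0,0,0],[0,0,0],[0,0,0],[0,0,0],[0,0,0]], grip=[0.035,0.035,0.035,0.035,0.035,0.035,0.035,0.035])

```text
clock: 18.4
position: [0.4296, 0.3215, 0.1669]
ee_rot: [0.962, 2.988, 0.001]
contact_force: [-0.1, 0.1, -1.8]
width: 0.0431
grip_force: 61.1
```

Run:
```python
from h import *
st();p,r=tool();s,t=grab("scene"),grab("top")
az=np.arctan2(*r.as_matrix()[1::-1,1])
c=proj(s,[p])[0].astype(int)
x,y=c;i=cv2.resize(s["color"][y-40:y+40,x-40:x+40],(560,560),interpolation=cv2.INTER_CUBIC)
for dx in (0,):
    S=R.from_euler('z',az-np.pi/2)
    for yy,col in((-.022,(0,255,255)),(.022,(0,0,255))):
        P=S.apply(np.c_[OUT[:,0],0*OUT[:,0]+yy,OUT[:,1]+.013])+p
        cv2.polylines(i,[np.round((proj(s,P)-[x-40,y-40]+.5)*7).astype(int)],True,col,1)
cv2.imwrite("pics/held.png",i);delta([.5826,.0859,.17],down(az))
```

```text
t 18.4 p [0.4296 0.3215 0.1669] y [0.583 0.812 0.001] z [ 0.002 -0.    -1.   ] F [-0.1  0.1 -1.8] w 0.0431 gf 61.1 q [ 0.56  0.4   1.75 -0.    0.99 -0.39]
shift(tool) [-0.2621 -0.1026 -0.0027] ('turn', array([0.0018, 0.0014, 0.0012]))
```

View pics/held.png

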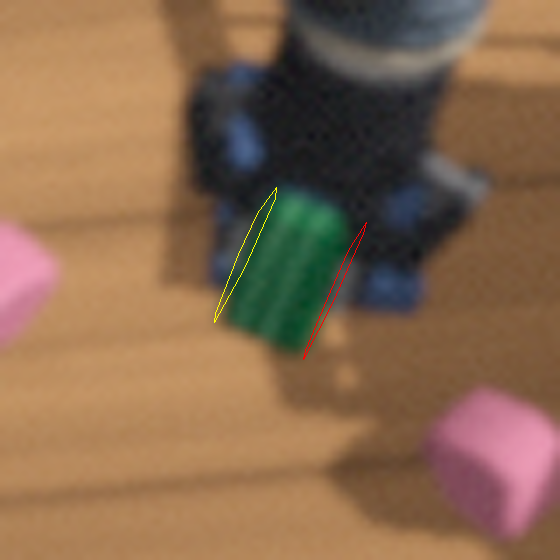

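The overlay outline coincides with the held green stone, whose foot edge is at about (265,345), so the stone is upright in the hand. Now to carry it over pad a.

send_rows(rotation=[[0,0,0],[0,0,0],[0,0,0],[0,0,0],[0,0,0],[0,0,0],[0,0,0],[0,0,0],[0,0,0],[0,0,0]], translation=[[-0.026,-0.0102,0],[-0.026,-0.0102,0],[-0.026,-0.0102,0],[-0.026,-0.0102,0],[-0.026,-0.0102,0],[-0.026,-0.0102,0],[-0.026,-0.0102,0],[-0.026,-0.0102,0],[-0.026,-0.0102,0],[-0.026,-0.0102,0]], grip=[0.035,0.035,0.035,0.035,0.035,0.035,0.035,0.035,0.035,0.035])

```text
clock: 19.75
position: [0.5818, 0.0872, 0.167]
ee_rot: [0.96, 2.99, 0.002]
contact_force: [0.2, 0.2, -2.9]
width: 0.043
grip_force: 61.3
```

send_rows(rotation=[[0,0,0],[0,0,0],[0,0,0],[0,0,0],[0,0,0]], translation=[[0,0,0.03],[0,0,0.03],[0,0,0.02],[0,0,0.01],[0,0,0]], grip=[0.035,0.035,0.035,0.035,0.035])

```text
clock: 20.38
position: [0.5816, 0.0879, 0.0769]
ee_rot: [0.961, 2.99, 0.003]
contact_force: [-0.4, 0.3, -1.9]
width: 0.0428
grip_force: 61.3
```

Run:
```python
from h import *
st();delta([.5794,.0882,.063],down(.948))
```

```text
t 20.38 p [0.5816 0.0879 0.0769] y [0.583 0.813 0.002] z [ 0.001  0.002 -1.   ] F [-0.4  0.3 -1.9] w 0.0428 gf 61.3 q [ 0.07  0.61  1.67  0.    0.86 -0.88]
shift(tool) [ 0.002  -0.001   0.0139] ('turn', array([ 0.0021, -0.0002,  0.0009]))
```

send_rows(rotation=[[0,0,0],[0,0,0],[0,0,0],[0,0,0]], translation=[[0.002,-0.001,0.005],[0,0,0.005],[0,0,0.003],[0,0,0]], grip=[0.035,0.035,0.035,0.035])

```text
clock: 20.88
position: [0.5796, 0.0878, 0.064]
ee_rot: [0.962, 2.99, 0.004]
contact_force: [0.9, 0.5, -2.6]
width: 0.0432
grip_force: 61.3
```

send_rows(rotation=[[0,0,0],[0,0,0]], translation=[[0,0,0.001],[0,0,0]], grip=[0.035,0.035])

```text
clock: 21.12
position: [0.5798, 0.0879, 0.0633]
ee_rot: [0.962, 2.989, 0.004]
contact_force: [-0.1, 0.0, -1.4]
width: 0.0429
grip_force: 61.4
```

send_rows(rotation=[[0,0,0],[0,0,0]], translation=[[0,0,0.001],[0,0,0]], grip=[0.035,0.035])

```text
clock: 21.38
position: [0.5802, 0.0879, 0.0633]
ee_rot: [0.962, 2.988, 0.005]
contact_force: [-2.1, -1.0, 8.8]
width: 0.0433
grip_force: 62.5
```

send_rows(rotation=[[0,0,0],[0,0,0],[0,0,0],[0,0,0],[0,0,0],[0,0,0],[0,0,0],[0,0,0],[0,0,0],[0,0,0]], translation=[[0,0,-0.0005],[0,0,0],[0,0,0],[0,0,0],[0,0,0],[0,0,-0.01],[0,0,-0.03],[0,0,-0.04],[0,0,-0.04],[0,0,-0.04]], grip=[0.042,0.045,0.05,0.06,0.065,0.065,0.065,0.065,0.065,0.065])

```text
clock: 22.62
position: [0.5793, 0.0875, 0.2248]
ee_rot: [0.962, 2.989, 0.005]
contact_force: [1.0, -0.3, -0.8]
width: 0.0654
grip_force: 0.0
```

```bash
python3 m3.py b
python3 - <<'E'
from h import *
q,r=pick((.5386,.3158,.0248),.434,back=.12);print(q);delta(q,down(.434+np.pi/2))
E
```

```text
t 22.73 p [0.5812 0.0877 0.2279] y [0.583 0.812 0.008] z [ 0.009  0.003 -1.   ] F [ 0.6  0.1 -0.1] w 0.0651 gf 0.0 q [ 0.07  0.42  1.56  0.    1.15 -0.88]
([np.uint64(262), np.uint64(318)], [np.float64(384.3), np.float64(168.7)], (array([0.53854283, 0.31582954, 0.02533723, 0.43402844]), np.float64(85.0392156862745)))
[0.46995398 0.28398454 0.10046043]
shift(tool) [0.2056 0.0936 0.1269] ('turn', array([ 0.0039,  0.0096, -1.0565]))
```

```bash
cat > d.py <<'E'
from h import *
import sys
a=[float(v) for v in sys.argv[1:]]  # x y az back lean
st();q,r=pick((a[0],a[1],.0248),a[2],back=a[3],lean=a[4]);delta(q,r)
E
python3 d.py .5386 .3158 .434 .12 0; python3 d.py .5386 .3158 .434 .12 .436
```

```text
t 22.73 p [0.5812 0.0877 0.2279] y [0.583 0.812 0.008] z [ 0.009  0.003 -1.   ] F [ 0.6  0.1 -0.1] w 0.0651 gf 0.0 q [ 0.07  0.42  1.56  0.    1.15 -0.88]
shift(tool) [0.1682 0.1597 0.0963] ('turn', array([ 0.0039,  0.0096, -1.0565]))
t 22.73 p [0.5812 0.0877 0.2279] y [0.583 0.812 0.008] z [ 0.009  0.003 -1.   ] F [ 0.6  0.1 -0.1] w 0.0651 gf 0.0 q [ 0.07  0.42  1.56  0.    1.15 -0.88]
shift(tool) [0.1905 0.1203 0.1059] ('turn', array([-0.2263, -0.3848, -1.0396]))
```

send_rows(rotation=[[0,0,0],[0,0,0],[0,0,0],[0,0,0],[0,0,0],[0,0,0]], translation=[[0.0317,0.02,0],[0.0317,0.02,0],[0.0317,0.02,0],[0.0317,0.02,0],[0.0317,0.02,0],[0.0317,0.02,0]], grip=[0.075,0.075,0.075,0.075,0.075,0.075])

```text
clock: 23.48
position: [0.4941, 0.2969, 0.223]
ee_rot: [0.962, 2.99, 0.004]
contact_force: [0.4, 1.1, 1.6]
width: 0.075
grip_force: 0.0
```

send_rows(rotation=[[0,0,-0.151],[0,0,-0.151],[0,0,-0.151],[0,0,-0.151],[0,0,-0.151],[0,0,-0.151],[0,0,-0.1505],[0,-0.1453,0],[0,-0.1453,0],[0,-0.1453,0]], translation=[[0,0,0],[0,0,0],[0,0,0],[0,0,0],[0,0,0],[0,0,0],[0,0,0],[0,0,0],[0,0,0],[0,0,0]], grip=[0.075,0.075,0.075,0.075,0.075,0.075,0.075,0.075,0.075,0.075])

```text
clock: 24.72
position: [0.4947, 0.2959, 0.2235]
ee_rot: [-0.582, 2.642, 0.133]
contact_force: [1.3, 0.5, -0.0]
width: 0.0748
grip_force: 0.0
```

```bash
python3 d.py .5386 .3158 .434 .06 .436
```

```text
t 24.73 p [0.4947 0.2959 0.2235] y [-0.42   0.907  0.001] z [ 0.389  0.182 -0.903] F [ 1.3  0.5 -0. ] w 0.0748 gf 0.0 q [ 0.46  0.24  1.9  -0.02  0.56 -1.53]
shift(tool) [ 0.0414 -0.0006  0.1531] ('turn', array([ 0.0013,  0.0076, -0.0006]))
```

send_rows(rotation=[[0,0,0],[0,0,0],[0,0,0],[0,0,0],[0,0,0],[0,0,0],[0,0,0]], translation=[[0.0138,0,0.0255],[0.0138,0,0.0255],[0.0138,0,0.0255],[0,0,0.0255],[0,0,0.0255],[0,0,0.0255],[0,0,0]], grip=[0.075,0.075,0.075,0.075,0.075,0.075,0.075])

```text
clock: 25.6
position: [0.5191, 0.3073, 0.0655]
ee_rot: [-0.584, 2.65, 0.131]
contact_force: [-0.6, 0.7, -0.7]
width: 0.075
grip_force: 0.0
```

```bash
python3 d.py .5386 .3158 .434 0 .436
```

```text
t 25.6 p [0.5191 0.3073 0.0655] y [-0.42   0.907  0.001] z [ 0.382  0.178 -0.907] F [-0.6  0.7 -0.7] w 0.075 gf 0.0 q [ 0.46  0.54  1.93 -0.05  0.23 -1.5 ]
shift(tool) [-0.0021 -0.0005  0.0588] ('turn', array([ 0.0011, -0.0004, -0.0008]))
```

send_rows(rotation=[[0,0.1,0],[0,0,0]], translation=[[0,0,0],[0,0,0]], grip=[0.075,0.075])

```text
clock: 25.85
position: [0.5208, 0.3082, 0.0685]
ee_rot: [-0.604, 2.741, 0.106]
contact_force: [0.3, 0.5, 0.2]
width: 0.0747
grip_force: 0.0
```

```bash
python3 d.py .5386 .3158 .434 0 .336
```

```text
t 25.85 p [0.5208 0.3082 0.0685] y [-0.42   0.907  0.002] z [ 0.303  0.142 -0.942] F [0.3 0.5 0.2] w 0.0747 gf 0.0 q [ 0.46  0.55  1.87 -0.02  0.38 -1.53]
shift(tool) [-0.0035 -0.0007  0.0607] ('turn', array([ 0.0014,  0.0056, -0.0007]))
```

send_rows(rotation=[[0,0.005,0],[0,0,0],[0,0,0],[0,0,0],[0,0,0],[0,0,0]], translation=[[-0.0035,-0.0007,0.015],[0,0,0.015],[0,0,0.015],[0,0,0.01],[0,0,0.004],[0,0,0]], grip=[0.075,0.075,0.075,0.075,0.075,0.075])

```text
clock: 26.6
position: [0.5405, 0.3166, 0.0121]
ee_rot: [-0.606, 2.749, 0.104]
contact_force: [-0.4, 0.2, 0.7]
width: 0.0751
grip_force: 0.0
```

```bash
python3 d.py .5386 .3158 .434 0 .336
```

```text
t 26.6 p [0.5405 0.3166 0.0121] y [-0.42   0.907  0.001] z [ 0.296  0.139 -0.945] F [-0.4  0.2  0.7] w 0.0751 gf 0.0 q [ 0.46  0.68  1.81 -0.02  0.31 -1.53]
shift(tool) [-0.0022  0.0001  0.0003] ('turn', array([ 0.0013, -0.0029, -0.0005]))
```

send_rows(rotation=[[0,0,0],[0,0,0],[0,0,0],[0,0,0],[0,0,0],[0,0,0],[0,0,0]], translation=[[-0.001,0,-0.001],[0,0,0],[0,0,0],[0,0,0],[0,0,0],[0,0,0],[0,0,0]], grip=[0.065,0.055,0.045,0.035,0.035,0.035,0.035])

```text
clock: 27.48
position: [0.5415, 0.3169, 0.0142]
ee_rot: [-0.605, 2.748, 0.104]
contact_force: [0.1, -2.7, 6.1]
width: 0.0433
grip_force: 61.6
```

send_rows(rotation=[[0,0,0],[0,0,0],[0,0,0],[0,0,0],[0,0,0],[0,0,0],[0,0,0],[0,0,0],[0,0,0],[0,0,0]], translation=[[-0.002,0,-0.005],[-0.004,0,-0.012],[-0.007,0,-0.02],[-0.007,0,-0.02],[-0.007,0,-0.02],[-0.007,0,-0.02],[-0.007,0,-0.02],[-0.007,0,-0.02],[-0.005,0,-0.015],[0,0,0]], grip=[0.035,0.035,0.035,0.035,0.035,0.035,0.035,0.035,0.035,0.035])

```text
clock: 28.72
position: [0.5419, 0.317, 0.1759]
ee_rot: [-0.605, 2.747, 0.104]
contact_force: [0.1, -0.6, -3.5]
width: 0.0435
grip_force: 61.2
```

send_rows(rotation=[[0,0.131,0],[0,0.131,0],[0,0.131,0],[0,0.131,0],[0,0.131,0],[0,0.13,0],[0,0,0],[0,0,0]], translation=[[0,0,0],[0,0,0],[0,0,0],[0,0,0],[0,0,0],[0,0,0],[0,0,0],[0,0,0]], grip=[0.035,0.035,0.035,0.035,0.035,0.035,0.035,0.035])

```text
clock: 29.72
position: [0.5413, 0.3168, 0.174]
ee_rot: [0.581, -2.636, 0.131]
contact_force: [0.2, 0.4, -2.3]
width: 0.0432
grip_force: 61.4
```

Run:
```python
from h import *
st();p,r=tool();s,t=grab("scene"),grab("top")
M=r.as_matrix();az=np.arctan2(M[1,1],M[0,1]);S=R.from_euler('z',az-np.pi/2);cen=p-.012*M[:,2]
np.save("f2.npy",[s,t],allow_pickle=True)
x,y=proj(s,[cen])[0].astype(int);i=cv2.resize(s["color"][y-40:y+40,x-40:x+40],(400,400),interpolation=cv2.INTER_CUBIC)
for yy,col in((-.022,(0,255,255)),(.022,(0,0,255))):
    P=S.apply(np.c_[OUT[:,0],0*OUT[:,0]+yy,OUT[:,1]])+cen
    cv2.polylines(i,[np.round((proj(s,P)-[x-40,y-40]+.5)*5).astype(int)],True,col,1)
x,y=298,235;j=cv2.resize(s["color"][y-50:y+50,x-50:x+50],(400,400),interpolation=cv2.INTER_CUBIC)
cv2.imwrite("pics/held2.png",np.hstack([i,j]));print("stone x az",az-np.pi/2,"cen-p",cen-p)
```

```text
t 29.73 p [0.5413 0.3168 0.174 ] y [-0.42   0.907  0.001] z [-0.395 -0.182 -0.9  ] F [ 0.2  0.4 -2.3] w 0.0432 gf 61.4 q [ 0.45  0.78  1.14  0.01  1.66 -1.55]
stone x az 0.43397081477123844 cen-p [0.00474122 0.00218078 0.01080579]
```

View pics/held2.png

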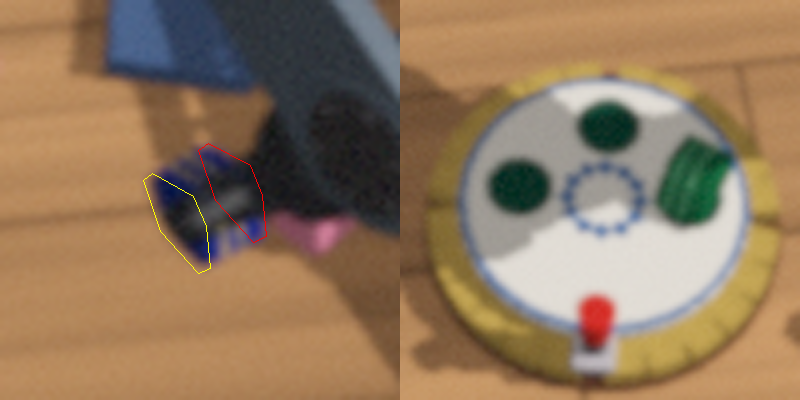

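The left crop shows the blue stone held, with the model outline matching and its foot level. The right crop shows green upright on pad a at (692,180), pads b and c free, and the knob at (597,310).

Run:
```python
from h import *
_,r=tool();delta([.5473,-.0549,.174]);print("down 1:",r.inv().apply([0,0,-1]).round(4))
```

```text
shift(tool) [ 0.1356 -0.3398  0.066 ] 
down 1: [-0.4345 -0.0014  0.9007]
```

send_rows(rotation=[[0,0,0],[0,0,0],[0,0,0],[0,0,0],[0,0,0],[0,0,0],[0,0,0],[0,0,0],[0,0,0],[0,0,0]], translation=[[0.0136,-0.034,0.0066],[0.0136,-0.034,0.0066],[0.0136,-0.034,0.0066],[0.0136,-0.034,0.0066],[0.0136,-0.034,0.0066],[0.0136,-0.034,0.0066],[0.0136,-0.034,0.0066],[0.0136,-0.034,0.0066],[0.0136,-0.034,0.0066],[0.0136,-0.034,0.0066]], grip=[0.035,0.035,0.035,0.035,0.035,0.035,0.035,0.035,0.035,0.035])

```text
clock: 31.08
position: [0.5471, -0.0563, 0.1748]
ee_rot: [0.582, -2.636, 0.132]
contact_force: [0.2, -0.8, -1.7]
width: 0.0432
grip_force: 61.5
```

send_rows(rotation=[[0,0,0],[0,0,0],[0,0,0],[0,0,0],[0,0,0],[0,0,0]], translation=[[0,0,0],[-0.0109,0,0.0225],[-0.0109,0,0.0225],[-0.0109,0,0.0225],[-0.0087,0,0.018],[0,0,0]], grip=[0.035,0.035,0.035,0.035,0.035,0.035])

```text
clock: 31.82
position: [0.5465, -0.0546, 0.0783]
ee_rot: [0.582, -2.632, 0.131]
contact_force: [-1.1, -0.7, -2.2]
width: 0.0437
grip_force: 61.7
```

Run:
```python
from h import *
st();_,r=tool();t=R.from_euler('z',.434)*R.from_euler('y',.45)
delta([.5473,-.0549,.064],t*R.from_matrix(np.array([[0,1.,0],[1,0,0],[0,0,-1]])) if 0 else None);print(r.inv().apply([0,0,-1]).round(4))
M=r.as_matrix();print("tilt",np.arctan2(-(M[:,2]@[np.cos(.434),np.sin(.434),0]),-M[2,2]))
```

```text
t 31.82 p [ 0.5465 -0.0546  0.0783] y [-0.421  0.907  0.002] z [-0.398 -0.182 -0.899] F [-1.1 -0.7 -2.2] w 0.0437 gf 61.7 q [-0.08  0.74  1.49 -0.22  1.32 -1.99]
shift(tool) [-0.0068 -0.0006  0.0126] 
[-0.4377 -0.0024  0.8991]
tilt 0.4530431793468151
```

send_rows(rotation=[[0,0,0],[0,0,0],[0,0,0],[0,0,0]], translation=[[-0.0027,0,0.0045],[-0.0022,0,0.0045],[-0.0019,0,0.0036],[0,0,0]], grip=[0.035,0.035,0.035,0.035])

```text
clock: 32.33
position: [0.5476, -0.0549, 0.0646]
ee_rot: [0.581, -2.634, 0.131]
contact_force: [-0.3, 0.3, -2.5]
width: 0.0432
grip_force: 61.7
```

send_rows(rotation=[[0,0,0],[0,0,0]], translation=[[-0.0004,0,0.0009],[0,0,0]], grip=[0.035,0.035])

```text
clock: 32.58
position: [0.5477, -0.0549, 0.0638]
ee_rot: [0.581, -2.634, 0.132]
contact_force: [0.0, -0.0, -2.8]
width: 0.0432
grip_force: 61.7
```

send_rows(rotation=[[0,0,0],[0,0,0]], translation=[[-0.0004,0,0.0009],[0,0,0]], grip=[0.035,0.035])

```text
clock: 32.83
position: [0.5477, -0.0549, 0.0628]
ee_rot: [0.581, -2.634, 0.132]
contact_force: [-0.8, -0.1, -2.4]
width: 0.0432
grip_force: 61.7
```

send_rows(rotation=[[0,0,0],[0,0,0]], translation=[[-0.0004,0,0.0009],[0,0,0]], grip=[0.035,0.035])

```text
clock: 33.08
position: [0.5477, -0.0549, 0.0627]
ee_rot: [0.581, -2.634, 0.132]
contact_force: [-2.4, 1.9, 5.5]
width: 0.0429
grip_force: 62.6
```

send_rows(rotation=[[0,0,0],[0,0,0]], translation=[[-0.0003,0,0.0006],[0,0,0]], grip=[0.035,0.035])

```text
clock: 33.33
position: [0.5478, -0.0549, 0.0626]
ee_rot: [0.581, -2.634, 0.132]
contact_force: [-2.8, 1.9, 11.9]
width: 0.0429
grip_force: 63.3
```

send_rows(rotation=[[0,0,0],[0,0,0],[0,0,0],[0,0,0],[0,0,0],[0,0,0],[0,0,0],[0,0,0],[0,0,0],[0,0,0]], translation=[[0.0003,0,-0.0007],[0,0,0],[0,0,0],[0,0,0],[0,0,0],[0,0,-0.01],[0,0,-0.03],[0,0,-0.04],[0,0,-0.04],[0,0,-0.04]], grip=[0.042,0.045,0.05,0.06,0.062,0.062,0.062,0.062,0.062,0.062])

```text
clock: 34.58
position: [0.6117, -0.0253, 0.2079]
ee_rot: [0.581, -2.635, 0.132]
contact_force: [-0.4, 0.1, 0.9]
width: 0.0614
grip_force: 0.0
```

```bash
cat > m4.py <<'E'
from h import *
import sys
st();s,t=grab("scene"),grab("top");np.save("f3.npy",[s,t],allow_pickle=True)
C=np.array([.57506,.01626])
G=(.5800,.0880,.072,-.622);B=(.5524,-.0527,.072,.434)
i=s["color"].copy();x,y=298,235
i=cv2.resize(i[y-50:y+50,x-50:x+50],(560,560),interpolation=cv2.INTER_CUBIC)
for p in(G,B):
    for yy,col in((-.022,(0,255,255)),(.022,(0,0,255))):
        P=stone_pose(p,0).apply(np.c_[OUT[:,0],0*OUT[:,0]+yy,OUT[:,1]])+p[:3]
        cv2.polylines(i,[np.round((proj(s,P)-[x-50,y-50]+.5)*5.6).astype(int)],True,col,1)
for d in np.radians([95,180,265]):
    P=[[C[0]+.07*np.cos(d-.195)+.028*np.cos(e),C[1]+.07*np.sin(d-.195)+.028*np.sin(e),.048] for e in np.linspace(0,6.28,40)]
    cv2.polylines(i,[np.round((proj(s,P)-[x-50,y-50]+.5)*5.6).astype(int)],True,(255,0,255),1)
cv2.imwrite(sys.argv[1],i)
E
python3 m4.py pics/placed.png
```

```text
t 34.58 p [ 0.6117 -0.0253  0.2079] y [-0.421  0.907  0.001] z [-0.396 -0.182 -0.9  ] F [-0.4  0.1  0.9] w 0.0614 gf 0.0 q [-0.03  0.71  1.2  -0.2   1.64 -2.01]
```

View pics/placed.png

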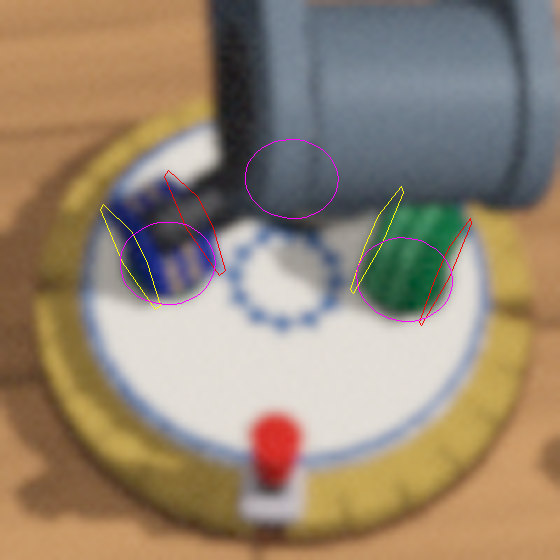

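Blue stands at (165,240) and green at (410,255), each upright over its magenta pad ring. Next I'll straighten the tool, close the fingers and go above green.

send_rows(rotation=[[0,-0.151,0],[0,-0.151,0],[0,-0.151,0],[0,0,0],[0,0,0],[0,0,0],[0,0,0]], translation=[[0,0,0],[0,0,0],[0,0,0],[0,0,0],[0,0,0],[0,0,0],[0,0,0]], grip=[0.04,0.02,0,0,0,0,0])

```text
clock: 35.55
position: [0.6114, -0.0254, 0.2054]
ee_rot: [0.677, -3.067, -0.003]
contact_force: [-0.4, -0.3, 0.8]
width: -0.0001
grip_force: 0.0
```

Run:
```python
from h import *
st();delta([.582,.0866,.16],down(.434+np.pi/2))
```

```text
t 35.55 p [ 0.6114 -0.0254  0.2054] y [-0.421  0.907  0.002] z [-0.001  0.002 -1.   ] F [-0.4 -0.3  0.8] w -0.0001 gf 0.0 q [-0.12  0.49  1.51  0.    1.14 -2.12]
shift(tool) [-0.0205  0.1139  0.0456] ('turn', array([0.0018, 0.    , 0.0005]))
```

send_rows(rotation=[[0,0,0],[0,0,0],[0,0,0],[0,0,0],[0,0,0],[0,0,0],[0,0,0],[0,0,0]], translation=[[-0.0051,0.0285,0],[-0.0051,0.0285,0],[-0.0051,0.0285,0],[-0.0052,0.0284,0],[0,0,0.0456],[0,0,0.03],[0,0,0.018],[0,0,0]], grip=[0,0,0,0,0,0,0,0])

```text
clock: 36.55
position: [0.5816, 0.0864, 0.1116]
ee_rot: [0.676, -3.067, -0.003]
contact_force: [0.7, 0.4, 1.4]
width: 0.0001
grip_force: 0.0
```

send_rows(rotation=[[0,0,0],[0,0,0],[0,0,0],[0,0,0]], translation=[[0,0,0.002],[0,0,0.001],[0,0,0.001],[0,0,0]], grip=[0,0,0,0])

```text
clock: 37.05
position: [0.582, 0.0864, 0.1087]
ee_rot: [-0.676, 3.067, 0.002]
contact_force: [-0.1, -0.4, -0.0]
width: -0.0003
grip_force: 0.0
```

send_rows(rotation=[[0,0,0],[0,0,0],[0,0,0],[0,0,0],[0,0,0]], translation=[[0,0,0.002],[0,0,0.001],[0,0,0.001],[0,0,0.001],[0,0,0]], grip=[0,0,0,0,0])

```text
clock: 37.67
position: [0.5819, 0.0864, 0.1033]
ee_rot: [-0.676, 3.067, 0.003]
contact_force: [-0.2, 0.3, 0.4]
width: -0.0002
grip_force: 0.0
```

send_rows(rotation=[[0,0,0],[0,0,0],[0,0,0]], translation=[[0,0,0.001],[0,0,0],[0,0,0]], grip=[0,0,0])

```text
clock: 38.05
position: [0.5819, 0.0865, 0.1024]
ee_rot: [-0.676, 3.067, 0.003]
contact_force: [0.6, 0.3, 0.1]
width: -0.0002
grip_force: 0.0
```

send_rows(rotation=[[0,0,0],[0,0,0],[0,0,0]], translation=[[0,0,0.001],[0,0,0.0005],[0,0,0]], grip=[0,0,0])

```text
clock: 38.42
position: [0.5823, 0.0865, 0.1017]
ee_rot: [-0.676, 3.066, 0.002]
contact_force: [-0.9, -0.4, 7.3]
width: -0.0
grip_force: 3.6
```

send_rows(rotation=[[0,0,0],[0,0,0]], translation=[[0,0,0.0005],[0,0,0]], grip=[0,0])

```text
clock: 38.67
position: [0.5826, 0.0865, 0.1016]
ee_rot: [-0.676, 3.065, 0.002]
contact_force: [-2.3, -0.4, 9.8]
width: -0.0002
grip_force: 5.2
```

send_rows(rotation=[[0,0,0],[0,0,0],[0,0,0],[0,0,0],[0,0,0],[0,0,0]], translation=[[0,0,0],[0,0,0],[0,0,-0.002],[0,0,-0.01],[0,0,-0.04],[0,0,0]], grip=[0,0,0,0,0,0])

```text
clock: 39.42
position: [0.5834, 0.0865, 0.1556]
ee_rot: [-0.675, 3.062, 0.001]
contact_force: [0.7, 0.6, -0.2]
width: -0.0003
grip_force: 0.0
```

Run:
```python
from h import *
st();delta([.5547,-.0517,.106]);s=grab("scene");x,y=298,235
t=grab("top")
def go(col,p0):
    c=[tuple(np.round(proj(f,[p0[:3]])[0]).astype(int)) for f in (s,)]
    m=[hullmask(mask(s,col,c[0],20))];print(m[0].sum(),fit([s],m,np.array(p0),0))
go("blue",(.5524,-.0527,.072,.434))
i=cv2.resize(s["color"][y-50:y+50,x-50:x+50],(400,400),interpolation=cv2.INTER_CUBIC)
x,y=269,196;j=cv2.resize(t["color"][y-50:y+50,x-50:x+50],(400,400),interpolation=cv2.INTER_CUBIC);cv2.imwrite("pics/p2.png",np.hstack([i,j]))
```

```text
t 39.42 p [0.5834 0.0865 0.1556] y [-0.42   0.907 -0.   ] z [ 0.006  0.002 -1.   ] F [ 0.7  0.6 -0.2] w -0.0003 gf 0.0 q [ 0.07  0.5   1.62  0.    1.01 -1.94]
shift(tool) [ 0.0844 -0.1133  0.0491] 
911 (array([ 0.85711537, -0.07417049,  0.60089297,  2.57036755]), np.float64(131.13725490196077))
```

View pics/p2.png

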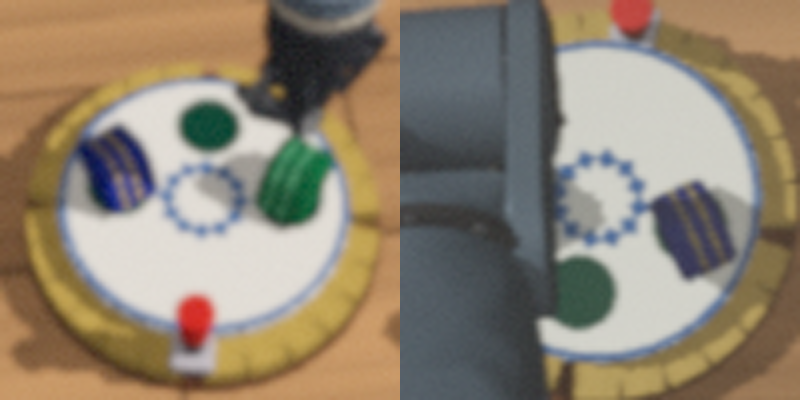

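Both stones stand upright: in the scene crop blue is at (118,170) and green at (295,180), and in the top crop blue is at (695,230). I'll check blue's position numerically before pressing.

```bash
cat >> h.py <<'E'
def smask(f,col,c,r=20):
    i=f["color"].astype(int);b,g,rr=i[...,0],i[...,1],i[...,2]
    m=((b>rr+10)&(rr<115) if col=="blue" else (g>rr+15)&(rr<110)).astype(np.uint8)*255
    w=np.zeros_like(m);cv2.circle(w,tuple(map(int,c)),r,255,-1);m&=w
    m=cv2.morphologyEx(m,cv2.MORPH_CLOSE,np.ones((3,3)));n,l,st_,_=cv2.connectedComponentsWithStats(m);return l==1+np.argmax(st_[1:,4])
def sfit(fs,col,p0,lean=0):
    ms=[hullmask(smask(f,col,proj(f,[p0[:3]])[0].round(),17)) for f in fs]
    return [int(m.sum()) for m in ms],fit(fs,ms,np.array(p0),lean)
E
python3 - <<'E'
from h import *
s,t=grab("scene"),grab("top")
print(sfit([s,t],"blue",(.5524,-.0527,.072,.434)))
print(sfit([s],"green",(.58,.088,.072,-.622)))
E
```

```text
([328, 356], (array([ 0.55039065, -0.05194329,  0.06871202,  0.53107967]), np.float64(110.46274509803922)))
([311], (array([ 0.58095303,  0.09024451,  0.07363182, -0.65853483]), np.float64(23.964705882352938)))
```

send_rows(rotation=[[0,0,0],[0,0,0],[0,0,0],[0,0,0],[0,0,0],[0,0,0],[0,0,0],[0,0,0],[0,0,0],[0,0,0]], translation=[[0.0169,-0.0227,0],[0.0169,-0.0227,0],[0.0169,-0.0227,0],[0.0169,-0.0226,0],[0.0168,-0.0226,0],[0,0,0],[0,0,0.03],[0,0,0.018],[0,0,0],[0,0,0]], grip=[0,0,0,0,0,0,0,0,0,0])

```text
clock: 40.88
position: [0.553, -0.0514, 0.104]
ee_rot: [-0.677, 3.067, 0.003]
contact_force: [-0.2, -0.7, 0.5]
width: -0.0003
grip_force: 0.0
```

send_rows(rotation=[[0,0,0],[0,0,0],[0,0,0]], translation=[[0,0,0.002],[0,0,0.001],[0,0,0]], grip=[0,0,0])

```text
clock: 41.25
position: [0.5533, -0.0518, 0.1017]
ee_rot: [-0.676, 3.066, 0.002]
contact_force: [-1.4, 0.6, 5.4]
width: -0.0001
grip_force: 2.5
```

send_rows(rotation=[[0,0,0],[0,0,0],[0,0,0],[0,0,0]], translation=[[0,0,0.0006],[0,0,0],[0,0,0],[0,0,0]], grip=[0,0,0,0])

```text
clock: 41.75
position: [0.5536, -0.0518, 0.1016]
ee_rot: [-0.676, 3.065, 0.002]
contact_force: [-1.7, 0.4, 8.6]
width: 0.0003
grip_force: 4.4
```

send_rows(rotation=[[0,0,0],[0,0,0],[0,0,0],[0,0,0],[0,0,0]], translation=[[0,0,-0.002],[0,0,-0.01],[0,0,-0.04],[0,0,-0.04],[0,0,0]], grip=[0,0,0,0,0])

```text
clock: 42.38
position: [0.5543, -0.0522, 0.196]
ee_rot: [-0.675, 3.062, -0.001]
contact_force: [1.1, -0.2, -1.0]
width: -0.0002
grip_force: 0.0
```

Run:
```python
from h import *
st();delta([.7028,-.0092,.19],down(-.195-np.pi/2))
s,t=grab("scene"),grab("top")
print(sfit([s],"blue",(.5524,-.0527,.072,.434)),sfit([s],"green",(.58,.088,.072,-.622)))
```

```text
t 42.38 p [ 0.5543 -0.0522  0.196 ] y [-0.42   0.907 -0.002] z [ 0.006  0.001 -1.   ] F [ 1.1 -0.2 -1. ] w -0.0002 gf 0.0 q [-0.18  0.4   1.68  0.    1.06 -2.18]
shift(tool) [-0.1528 -0.0234  0.0069] ('turn', array([-8.3000e-03,  1.0000e-04, -2.5127e+00]))
([334], (array([ 0.55218366, -0.05554764,  0.0713322 ,  0.64423618]), np.float64(28.827450980392157))) ([316], (array([ 0.5976058 ,  0.06720973,  0.0766909 , -1.26703935]), np.float64(64.08627450980393)))
```

send_rows(rotation=[[0,0,0],[0,0,0],[0,0,0],[0,0,0],[0,0,0.1795],[0,0,0.1795],[0,0,0.1795],[0,0,0.1795],[0,0,0.1795],[0,0,0.1795]], translation=[[-0.0382,-0.0058,0],[-0.0382,-0.0058,0],[-0.0382,-0.0059,0],[-0.0382,-0.0059,0],[0,0,0],[0,0,0],[0,0,0],[0,0,0],[0,0,0],[0,0,0]], grip=[0.0,0.0,0.0,0.02,0.05,0.05,0.05,0.05,0.05,0.05])

```text
clock: 43.72
position: [0.7007, -0.0089, 0.191]
ee_rot: [-1.001, -2.975, -0.002]
contact_force: [-1.1, 1.3, 0.3]
width: 0.0502
grip_force: 0.0
```

send_rows(rotation=[[0,0,0.1795],[0,0,0.1795],[0,0,0.1795],[0,0,0.1795],[0,0,0.1795],[0,0,0.1795],[0,0,0.1795],[0,0,0.1795],[0,0,0.1795],[0,0,0.1795]], translation=[[0,0,0],[0,0,0],[0,0,0],[0,0,0],[0,0,0],[0,0,0],[0,0,0],[0,0,0],[0,0,0],[0,0,0]], grip=[0.05,0.05,0.05,0.05,0.05,0.05,0.05,0.05,0.05,0.05])

```text
clock: 44.98
position: [0.7008, -0.009, 0.191]
ee_rot: [-2.95, -1.073, 0.002]
contact_force: [-0.4, 0.1, -0.1]
width: 0.0501
grip_force: 0.0
```

send_rows(rotation=[[0,0,0.1795],[0,0,0.1795],[0,0,0.1795],[0,0,0.1795],[0,0,0.1795],[0,0,0],[0,0,0]], translation=[[0,0,0],[0,0,0],[0,0,0],[0,0,0],[0,0,0],[0,0,0],[0,0,0]], grip=[0.05,0.05,0.05,0.05,0.05,0.05,0.05])

```text
clock: 45.85
position: [0.7011, -0.009, 0.192]
ee_rot: [-3.126, 0.298, 0.001]
contact_force: [-0.5, -0.0, -0.8]
width: 0.0495
grip_force: 0.0
```

Run:
```python
from h import *
st();delta([.7028,-.0092,.0725],down(-.195-np.pi/2))
s,t=grab("scene"),grab("top")
print(sfit([s],"blue",(.5524,-.0527,.072,.434)),sfit([s],"green",(.58,.088,.072,-.622)))
```

```text
t 45.85 p [ 0.7011 -0.009   0.192 ] y [-0.189 -0.982 -0.002] z [-0.001  0.002 -1.   ] F [-0.5 -0.  -0.8] w 0.0495 gf 0.0 q [-0.08  0.67  1.25  0.    1.23  1.68]
shift(tool) [1.800e-03 1.000e-04 1.195e-01] ('turn', array([-0.0018,  0.0009,  0.0049]))
([472], (array([ 0.52895842, -0.03860461,  0.07207115,  0.84269157]), np.float64(174.12941176470588))) ([21], (array([ 0.518959  ,  0.07051388, -0.05199784, -0.4775185 ]), np.float64(234.13333333333333)))
```

send_rows(rotation=[[0,0,0.005],[0,0,0],[0,0,0],[0,0,0],[0,0,0],[0,0,0],[0,0,0]], translation=[[0.0018,0,0.02],[0,0,0.03],[0,0,0.03],[0,0,0.02],[0,0,0.012],[0,0,0.0055],[0,0,0]], grip=[0.05,0.05,0.05,0.05,0.05,0.05,0.05])

```text
clock: 46.82
position: [0.7035, -0.0092, 0.0756]
ee_rot: [-3.124, 0.312, -0.002]
contact_force: [-0.5, 0.9, 0.1]
width: 0.0501
grip_force: 0.0
```

Run:
```python
from h import *
st()
s,t=grab("scene"),grab("top")
i=cv2.resize(s["color"][185:285,248:348],(400,400),interpolation=cv2.INTER_CUBIC)
x,y=269,196;j=cv2.resize(t["color"][y-50:y+50,x-50:x+50],(400,400),interpolation=cv2.INTER_CUBIC);cv2.imwrite("pics/p3.png",np.hstack([i,j]))
```

```text
t 46.83 p [ 0.7035 -0.0092  0.0756] y [-0.198 -0.98  -0.002] z [ 0.001  0.002 -1.   ] F [-0.5  0.9  0.1] w 0.0501 gf 0.0 q [-0.08  0.79  1.32  0.    1.03  1.69]
```

View pics/p3.png

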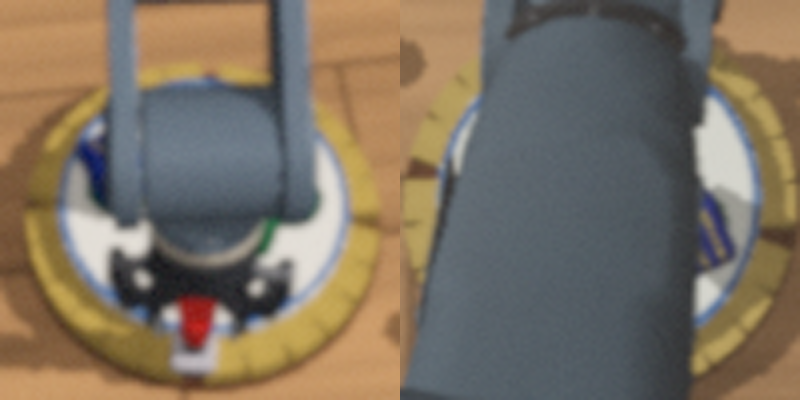

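The knob sits between the fingers at (197,315), and both stones are still in place at the edges of the view. Now to grip and lift the plunger.

send_rows(rotation=[[0,0,0],[0,0,0],[0,0,0],[0,0,0],[0,0,0],[0,0,0]], translation=[[0,0,0.003],[0,0,0],[0,0,0],[0,0,0],[0,0,0],[0,0,0]], grip=[0.05,0.035,0.02,0.02,0.02,0.02])

```text
clock: 47.68
position: [0.7033, -0.0092, 0.0725]
ee_rot: [-3.124, 0.312, -0.001]
contact_force: [-1.3, 0.0, 5.6]
width: 0.0292
grip_force: 58.9
```

send_rows(rotation=[[0,0,0],[0,0,0],[0,0,0],[0,0,0],[0,0,0],[0,0,0],[0,0,0],[0,0,0],[0,0,0]], translation=[[0,0,-0.001],[0,0,-0.002],[0,0,-0.002],[0,0,-0.002],[0,0,-0.002],[0,0,-0.002],[0,0,-0.002],[0,0,-0.002],[0,0,0]], grip=[0.02,0.02,0.02,0.02,0.02,0.02,0.02,0.02,0.02])

```text
clock: 48.8
position: [0.7031, -0.0091, 0.0873]
ee_rot: [-3.124, 0.312, -0.0]
contact_force: [1.5, -0.1, -6.2]
width: 0.0295
grip_force: 59.5
```

```bash
python3 az.py
```

```text
t 48.8 p [ 0.7031 -0.0091  0.0873] y [-0.198 -0.98  -0.002] z [ 0.     0.002 -1.   ] F [ 1.5 -0.1 -6.2] w 0.0295 gf 59.5 q [-0.08  0.78  1.31  0.    1.05  1.69]
0.13055719454263118 -0.1957691649978159
```

send_rows(rotation=[[0,0,0],[0,0,0],[0,0,-0.02],[0,0,-0.04],[0,0,-0.06],[0,0,-0.06],[0,0,-0.06],[0,0,-0.06],[0,0,-0.06],[0,0,-0.06]], translation=[[0,0,-0.002],[0,0,0],[-3e-05,-0.0026,0],[-0.0001,-0.0052,0],[-0.00023,-0.0078,0],[-0.00023,-0.0078,0],[-0.00023,-0.0078,0],[-0.00023,-0.0078,0],[-0.00023,-0.0078,0],[-0.00023,-0.0078,0]], grip=[0.02,0.02,0.02,0.02,0.02,0.02,0.02,0.02,0.02,0.02])

```text
clock: 50.05
position: [0.7021, 0.0454, 0.089]
ee_rot: [-3.12, -0.352, 0.001]
contact_force: [-2.1, -3.3, -6.1]
width: 0.0297
grip_force: 59.6
```

```bash
python3 az.py
```

```text
t 50.05 p [0.7021 0.0454 0.089 ] y [ 0.223 -0.975 -0.002] z [-0.001  0.001 -1.   ] F [-2.1 -3.3 -6.1] w 0.0297 gf 59.6 q [-0.    0.78  1.31  0.    1.05  1.34]
0.1303138991324835 0.2255892853491627
```

send_rows(rotation=[[0,0,-0.06],[0,0,-0.06],[0,0,-0.06],[0,0,-0.06],[0,0,-0.06],[0,0,-0.06],[0,0,-0.06],[0,0,-0.06],[0,0,-0.06],[0,0,-0.06]], translation=[[-0.00023,-0.0078,0],[-0.00023,-0.0078,0],[-0.00023,-0.0078,0],[-0.00023,-0.0078,0],[-0.00023,-0.0078,0],[-0.00023,-0.0078,0],[-0.00023,-0.0078,0],[-0.00023,-0.0078,0],[-0.00023,-0.0078,0],[-0.00023,-0.0078,0]], grip=[0.02,0.02,0.02,0.02,0.02,0.02,0.02,0.02,0.02,0.02])

```text
clock: 51.3
position: [0.6632, 0.1114, 0.0889]
ee_rot: [-2.877, -1.259, 0.003]
contact_force: [-4.2, -6.6, -7.0]
width: 0.0292
grip_force: 59.6
```

send_rows(rotation=[[0,0,-0.06],[0,0,-0.06],[0,0,-0.06],[0,0,-0.06],[0,0,-0.06],[0,0,-0.06],[0,0,-0.06],[0,0,-0.06],[0,0,-0.06],[0,0,-0.06]], translation=[[-0.00023,-0.0078,0],[-0.00023,-0.0078,0],[-0.00023,-0.0078,0],[-0.00023,-0.0078,0],[-0.00023,-0.0078,0],[-0.00023,-0.0078,0],[-0.00023,-0.0078,0],[-0.00023,-0.0078,0],[-0.00023,-0.0078,0],[-0.00023,-0.0078,0]], grip=[0.02,0.02,0.02,0.02,0.02,0.02,0.02,0.02,0.02,0.02])

```text
clock: 52.55
position: [0.5944, 0.144, 0.0892]
ee_rot: [-2.377, -2.053, 0.002]
contact_force: [-2.0, -13.2, -6.4]
width: 0.0299
grip_force: 59.6
```

```bash
python3 az.py
```

```text
t 52.55 p [0.5944 0.144  0.0892] y [ 0.989 -0.146 -0.001] z [-0.001 -0.001 -1.   ] F [ -2.  -13.2  -6.4] w 0.0299 gf 59.6 q [ 0.16  0.63  1.59 -0.    0.92  0.31]
0.12915952637449848 1.4208163992066485
```

Some radial force is building up, so I'll move the path 1.5 mm inward and continue.

send_rows(rotation=[[0,0,-0.06],[0,0,-0.06],[0,0,-0.06],[0,0,-0.06],[0,0,-0.06],[0,0,-0.06],[0,0,-0.06],[0,0,-0.06],[0,0,-0.06],[0,0,-0.06]], translation=[[-0.001,-0.0078,0],[-0.00098,-0.0078,0],[-0.00023,-0.0078,0],[-0.00023,-0.0078,0],[-0.00023,-0.0078,0],[-0.00023,-0.0078,0],[-0.00023,-0.0078,0],[-0.00023,-0.0078,0],[-0.00023,-0.0078,0],[-0.00023,-0.0078,0]], grip=[0.02,0.02,0.02,0.02,0.02,0.02,0.02,0.02,0.02,0.02])

```text
clock: 53.8
position: [0.5193, 0.1319, 0.0898]
ee_rot: [1.664, 2.663, 0.003]
contact_force: [2.9, -8.1, -6.7]
width: 0.0299
grip_force: 59.6
```

```bash
python3 az.py
```

```text
t 53.8 p [0.5193 0.1319 0.0898] y [0.899 0.438 0.002] z [ 0.002  0.001 -1.   ] F [ 2.9 -8.1 -6.7] w 0.0299 gf 59.6 q [ 0.16  0.52  1.8   0.    0.82 -0.29]
0.12836526631034034 2.0200797502721604
```

send_rows(rotation=[[0,0,-0.06],[0,0,-0.06],[0,0,-0.06],[0,0,-0.06],[0,0,-0.06],[0,0,-0.06],[0,0,-0.06],[0,0,-0.06],[0,0,-0.06],[0,0,-0.06]], translation=[[-0.00073,-0.0078,0],[-0.00073,-0.0078,0],[-0.00023,-0.0078,0],[-0.00023,-0.0078,0],[-0.00023,-0.0078,0],[-0.00023,-0.0078,0],[-0.00023,-0.0078,0],[-0.00023,-0.0078,0],[-0.00023,-0.0078,0],[-0.00023,-0.0078,0]], grip=[0.02,0.02,0.02,0.02,0.02,0.02,0.02,0.02,0.02,0.02])

```text
clock: 55.05
position: [0.4636, 0.0791, 0.0897]
ee_rot: [0.803, 3.036, 0.004]
contact_force: [2.4, -0.6, -6.9]
width: 0.0296
grip_force: 59.7
```

```bash
cat > az2.py <<'E'
from h import *
st();p,r=tool();d=p[:2]-[.5758,.0152];a=np.arctan2(d[1],d[0]);print(np.hypot(*d),a,"left",2.953-a);delta([.4488,.0394,p[2]])
E
python3 az2.py
```

```text
t 55.05 p [0.4636 0.0791 0.0897] y [0.494 0.869 0.003] z [ 0.002  0.002 -1.   ] F [ 2.4 -0.6 -6.9] w 0.0296 gf 59.7 q [ 0.07  0.42  1.97  0.    0.75 -0.99]
0.1291634592854666 2.623999424358258 left 0.329000575641742
shift(tool) [-0.0068 -0.0418 -0.0001]
```

send_rows(rotation=[[0,0,-0.06],[0,0,-0.06],[0,0,-0.06],[0,0,-0.06],[0,0,-0.04],[0,0,-0.03],[0,0,-0.019],[0,0,0],[0,0,0]], translation=[[-0.00023,-0.0078,0],[-0.00023,-0.0078,0],[-0.00023,-0.0078,0],[-0.00023,-0.0078,0],[-0.0001,-0.0052,0],[-6e-05,-0.0039,0],[-2e-05,-0.0025,0],[0,0,0],[0,0,0]], grip=[0.02,0.02,0.02,0.02,0.02,0.02,0.02,0.02,0.02])

```text
clock: 56.18
position: [0.4489, 0.0391, 0.0894]
ee_rot: [0.3, 3.125, 0.003]
contact_force: [4.7, -2.0, -7.1]
width: 0.0296
grip_force: 59.7
```

```bash
python3 az2.py
```

```text
t 56.17 p [0.4489 0.0391 0.0894] y [0.19  0.982 0.002] z [ 0.002  0.002 -1.   ] F [ 4.7 -2.  -7.1] w 0.0296 gf 59.7 q [-0.02  0.39  2.02  0.    0.72 -1.4 ]
0.12917367848294317 2.9553515648145923 left -0.0023515648145924217
shift(tool) [0.0001 0.0003 0.    ]
```

Now lower and feel whether the pin enters the notch.

send_rows(rotation=[[0,0,0],[0,0,0],[0,0,0],[0,0,0],[0,0,0],[0,0,0]], translation=[[0,0,0.002],[0,0,0.002],[0,0,0.002],[0,0,0.001],[0,0,0.001],[0,0,0]], grip=[0.02,0.02,0.02,0.02,0.02,0.02])

```text
clock: 56.92
position: [0.4488, 0.0391, 0.0812]
ee_rot: [0.3, 3.126, 0.003]
contact_force: [4.9, -0.7, -5.3]
width: 0.0297
grip_force: 59.7
```

send_rows(rotation=[[0,0,0],[0,0,0],[0,0,0]], translation=[[0,0,0.001],[0,0,0.001],[0,0,0]], grip=[0.02,0.02,0.02])

```text
clock: 57.3
position: [0.4488, 0.0391, 0.0792]
ee_rot: [0.3, 3.126, 0.003]
contact_force: [5.8, -1.2, -5.5]
width: 0.0295
grip_force: 59.7
```

send_rows(rotation=[[0,0,0],[0,0,0],[0,0,0],[0,0,0],[0,0,0]], translation=[[0,0,0.002],[0,0,0.002],[0,0,0.001],[0,0,0.001],[0,0,0]], grip=[0.02,0.02,0.02,0.02,0.02])

```text
clock: 57.92
position: [0.4488, 0.0391, 0.0732]
ee_rot: [0.3, 3.126, 0.003]
contact_force: [5.2, -0.8, -4.4]
width: 0.0293
grip_force: 59.7
```

send_rows(rotation=[[0,0,0],[0,0,0],[0,0,0],[0,0,0],[0,0,0],[0,0,0],[0,0,0],[0,0,0],[0,0,0],[0,0,0]], translation=[[0,0,0],[0,0,0],[0,0,0],[0,0,0],[0,0,-0.01],[0,0,-0.02],[0,0,-0.03],[0,0,-0.04],[0,0,-0.04],[0,0,-0.04]], grip=[0.03,0.035,0.045,0.05,0.05,0.05,0.05,0.05,0.05,0.05])

```text
clock: 59.18
position: [0.4478, 0.0388, 0.2553]
ee_rot: [0.301, 3.126, 0.003]
contact_force: [-0.1, 0.8, -0.1]
width: 0.0498
grip_force: 0.0
```

send_rows(rotation=[[0,0,0],[0,0,0],[0,0,0],[0,0,0],[0,0,0],[0,0,0]], translation=[[0,0.04,0],[0,0.05,0],[0,0.05,0],[0,0.05,0],[0,0.05,0],[0,0,0]], grip=[0.05,0.05,0.05,0.05,0.05,0.05])

```text
clock: 59.92
position: [0.4937, 0.2768, 0.2539]
ee_rot: [0.296, 3.127, 0.004]
contact_force: [-0.5, -2.0, -0.4]
width: 0.05
grip_force: 0.0
```

Run:
```python
from h import *
st()
s,t=grab("scene"),grab("top")
K=cblobs(s,"red",(298,240),60,10),cblobs(t,"red",(269,196),60,10);print(K)
if K[0] and K[1]: p=tri(s,K[0][0],t,K[1][0]);print(p,np.arctan2(p[0][1]-.0157,p[0][0]-.5755))
i=cv2.resize(s["color"][185:285,248:348],(400,400),interpolation=cv2.INTER_CUBIC)
x,y=269,196;j=cv2.resize(t["color"][y-50:y+50,x-50:x+50],(400,400),interpolation=cv2.INTER_CUBIC);cv2.imwrite("pics/p4.png",np.hstack([i,j]))
```

```text
t 59.92 p [0.4937 0.2768 0.2539] y [0.188 0.982 0.002] z [ 0.001  0.002 -1.   ] F [-0.5 -2.  -0.4] w 0.05 gf 0.0 q [ 0.43  0.36  1.58  0.    1.2  -0.95]
([array([300.83, 193.9 ])], [array([258.47, 237.95])])
(array([0.44755364, 0.0410391 , 0.09431668]), np.float64(0.0004009938343961086)) 2.946077869770338
```

View pics/p4.png

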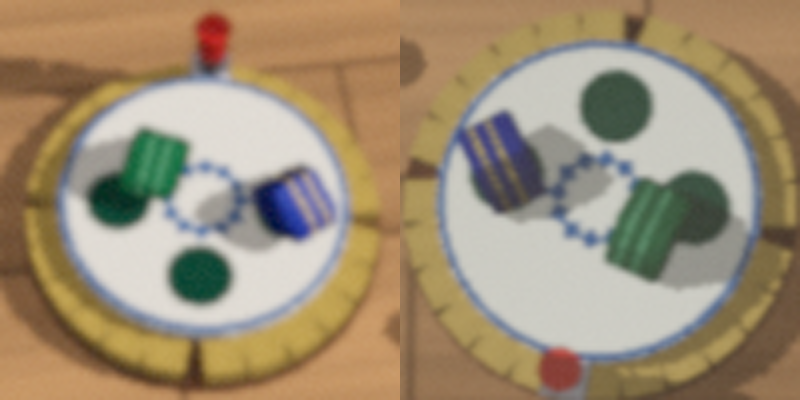

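Both stones stand and the knob is home at az 2.95, but the top crop shows green at (645,235), knocked about 25 mm off its pad at (695,207). By the earlier fits this happened around the blue press. I'll turn the stand back, re-place green, press both again and turn once more.

send_rows(rotation=[[0,0,0],[0,0,0],[0,0,0],[0,0,0],[0,0,0],[0,0,0]], translation=[[0,-0.05,0],[0,-0.05,0],[0,-0.05,0],[0,-0.05,0],[0,-0.04,0],[0,0,0]], grip=[0.05,0.05,0.05,0.05,0.05,0.05])

```text
clock: 60.78
position: [0.4473, 0.0361, 0.2537]
ee_rot: [0.307, 3.126, 0.002]
contact_force: [-0.1, 0.4, -0.4]
width: 0.0502
grip_force: 0.0
```

Run:
```python
from h import *
st();delta([.4485,.0392,.0728],down(1.376))
```

```text
t 60.77 p [0.4473 0.0361 0.2537] y [0.195 0.981 0.002] z [ 0.001  0.001 -1.   ] F [-0.1  0.4 -0.4] w 0.0502 gf 0.0 q [-0.02  0.14  1.87  0.    1.13 -1.4 ]
shift(tool) [-0.0004  0.003   0.1809] ('turn', array([ 0.0017,  0.0008, -0.0012]))
```

send_rows(rotation=[[0,0,0],[0,0,0],[0,0,0],[0,0,0],[0,0,0],[0,0,0],[0,0,0],[0,0,0]], translation=[[0,0.0025,0.04],[0,0,0.05],[0,0,0.04],[0,0,0.03],[0,0,0.015],[0,0,0.006],[0,0,0],[0,0,0]], grip=[0.05,0.05,0.05,0.05,0.05,0.05,0.05,0.05])

```text
clock: 61.78
position: [0.4493, 0.0416, 0.073]
ee_rot: [0.3, 3.125, 0.003]
contact_force: [0.3, -0.0, 0.2]
width: 0.0501
grip_force: 0.0
```

send_rows(rotation=[[0,0,0],[0,0,0],[0,0,0],[0,0,0],[0,0,0]], translation=[[0,0,0],[0,0,0],[0,0,0],[0,0,0],[0,0,0]], grip=[0.035,0.02,0.02,0.02,0.02])

```text
clock: 62.4
position: [0.4492, 0.0414, 0.0729]
ee_rot: [0.3, 3.126, 0.003]
contact_force: [-2.1, -1.8, 7.8]
width: 0.0294
grip_force: 58.4
```

send_rows(rotation=[[0,0,0],[0,0,0],[0,0,0],[0,0,0],[0,0,0],[0,0,0],[0,0,0]], translation=[[0,0,-0.002],[0,0,-0.003],[0,0,-0.003],[0,0,-0.003],[0,0,-0.003],[0,0,-0.003],[0,0,0]], grip=[0.02,0.02,0.02,0.02,0.02,0.02,0.02])

```text
clock: 63.28
position: [0.4489, 0.0415, 0.0894]
ee_rot: [0.3, 3.126, 0.003]
contact_force: [4.3, -2.0, -7.1]
width: 0.0297
grip_force: 59.5
```

```bash
python3 az2.py
```

```text
t 63.27 p [0.4489 0.0415 0.0894] y [0.19  0.982 0.002] z [ 0.001  0.002 -1.   ] F [ 4.3 -2.  -7.1] w 0.0297 gf 59.5 q [-0.01  0.4   2.02  0.    0.73 -1.39]
0.12962995724529958 2.937050146498212 left 0.015949853501787903
shift(tool) [-0.0003 -0.0021 -0.    ]
```

send_rows(rotation=[[0,0,0.03],[0,0,0.06],[0,0,0.08],[0,0,0.08],[0,0,0.08],[0,0,0.08],[0,0,0.08],[0,0,0.08],[0,0,0.08],[0,0,0.08]], translation=[[-6e-05,0.00388,0],[-0.00023,0.00777,0],[-0.00041,0.01035,0],[-0.00041,0.01035,0],[-0.00041,0.01035,0],[-0.00041,0.01035,0],[-0.00041,0.01035,0],[-0.00041,0.01035,0],[-0.00041,0.01035,0],[-0.00041,0.01035,0]], grip=[0.02,0.02,0.02,0.02,0.02,0.02,0.02,0.02,0.02,0.02])

```text
clock: 64.53
position: [0.4982, 0.1197, 0.0893]
ee_rot: [1.399, 2.812, 0.002]
contact_force: [6.2, -8.7, -6.3]
width: 0.03
grip_force: 59.7
```

send_rows(rotation=[[0,0,0.08],[0,0,0.08],[0,0,0.08],[0,0,0.08],[0,0,0.08],[0,0,0.08],[0,0,0.08],[0,0,0.08],[0,0,0.08],[0,0,0.08]], translation=[[-0.00041,0.01035,0],[-0.00041,0.01035,0],[-0.00041,0.01035,0],[-0.00041,0.01035,0],[-0.00041,0.01035,0],[-0.00041,0.01035,0],[-0.00041,0.01035,0],[-0.00041,0.01035,0],[-0.00041,0.01035,0],[-0.00041,0.01035,0]], grip=[0.02,0.02,0.02,0.02,0.02,0.02,0.02,0.02,0.02,0.02])

```text
clock: 65.78
position: [0.5949, 0.144, 0.0886]
ee_rot: [-2.383, -2.045, 0.002]
contact_force: [1.3, -6.8, -6.3]
width: 0.0296
grip_force: 59.7
```

```bash
python3 az2.py
```

```text
t 65.78 p [0.5949 0.144  0.0886] y [ 0.988 -0.152 -0.002] z [-0.002  0.    -1.   ] F [ 1.3 -6.8 -6.3] w 0.0296 gf 59.7 q [0.16 0.63 1.59 0.   0.92 0.31]
0.13025185764481156 1.4238769678971537 left 1.5291230321028462
shift(tool) [-0.1256 -0.1285  0.0002]
```

send_rows(rotation=[[0,0,0.08],[0,0,0.08],[0,0,0.08],[0,0,0.08],[0,0,0.08],[0,0,0.08],[0,0,0.08],[0,0,0.08],[0,0,0.08],[0,0,0.08]], translation=[[-0.0009,0.01035,0],[-0.00041,0.01035,0],[-0.00041,0.01035,0],[-0.00041,0.01035,0],[-0.00041,0.01035,0],[-0.00041,0.01035,0],[-0.00041,0.01035,0],[-0.00041,0.01035,0],[-0.00041,0.01035,0],[-0.00041,0.01035,0]], grip=[0.02,0.02,0.02,0.02,0.02,0.02,0.02,0.02,0.02,0.02])

```text
clock: 67.03
position: [0.6811, 0.0915, 0.0886]
ee_rot: [-2.991, -0.955, -0.0]
contact_force: [2.6, 0.2, -7.5]
width: 0.0296
grip_force: 59.7
```

send_rows(rotation=[[0,0,0.08],[0,0,0.08],[0,0,0.08],[0,0,0.08],[0,0,0.08],[0,0,0.08],[0,0,0.08],[0,0,0.08],[0,0,0.06],[0,0,0]], translation=[[-0.00041,0.01035,0],[-0.00041,0.01035,0],[-0.00041,0.01035,0],[-0.00041,0.01035,0],[-0.00041,0.01035,0],[-0.00041,0.01035,0],[-0.00041,0.01035,0],[-0.00041,0.01035,0],[-0.00023,0.00777,0],[0,0,0]], grip=[0.02,0.02,0.02,0.02,0.02,0.02,0.02,0.02,0.02,0.02])

```text
clock: 68.28
position: [0.7052, 0.0052, 0.0888]
ee_rot: [-3.138, 0.127, -0.002]
contact_force: [7.7, -4.1, -5.8]
width: 0.0295
grip_force: 59.7
```

```bash
python3 az2.py
python3 - <<'E'
from h import *
delta([.7029,-.0092,.0886],down(-.195-np.pi/2))
E
```

```text
t 68.28 p [0.7052 0.0052 0.0888] y [-0.081 -0.997 -0.001] z [ 0.001  0.001 -1.   ] F [ 7.7 -4.1 -5.8] w 0.0295 gf 59.7 q [-0.06  0.78  1.31  0.    1.05  1.59]
0.12983566117107712 -0.07744260435279146 left 3.0304426043527912
shift(tool) [-0.2584 -0.0133 -0.0003] 
shift(tool) [-0.0012  0.0145  0.0001] ('turn', array([-0.0014, -0.0011,  0.1139]))
```

send_rows(rotation=[[0,0,0.06],[0,0,0.052],[0,0,0],[0,0,0]], translation=[[-0.0004,0.00775,0],[-0.0004,0.0067,0],[0,0,0],[0,0,0]], grip=[0.02,0.02,0.02,0.02])

```text
clock: 68.78
position: [0.7033, -0.0089, 0.089]
ee_rot: [-3.126, 0.301, -0.004]
contact_force: [8.6, -5.5, -5.8]
width: 0.0294
grip_force: 59.8
```

send_rows(rotation=[[0,0,0],[0,0,0],[0,0,0],[0,0,0],[0,0,0],[0,0,0]], translation=[[0,0,0.002],[0,0,0.002],[0,0,0.002],[0,0,0.001],[0,0,0.001],[0,0,0]], grip=[0.02,0.02,0.02,0.02,0.02,0.02])

```text
clock: 69.53
position: [0.7033, -0.0089, 0.0811]
ee_rot: [-3.126, 0.3, -0.004]
contact_force: [8.3, -5.7, -5.0]
width: 0.0297
grip_force: 59.8
```

send_rows(rotation=[[0,0,0],[0,0,0],[0,0,0]], translation=[[0,0,0.001],[0,0,0.001],[0,0,0]], grip=[0.02,0.02,0.02])

```text
clock: 69.9
position: [0.7033, -0.0089, 0.0791]
ee_rot: [-3.126, 0.3, -0.004]
contact_force: [8.7, -5.0, -4.8]
width: 0.0292
grip_force: 59.8
```

Going in. Release the knob, rise, and move aside to re-measure green.

send_rows(rotation=[[0,0,0],[0,0,0],[0,0,0],[0,0,0],[0,0,0],[0,0,0],[0,0,0],[0,0,0],[0,0,0],[0,0,0]], translation=[[0,0,0.003],[0,0,0.003],[0,0,0],[0,0,0],[0,0,0],[0,0,-0.01],[0,0,-0.03],[0,0,-0.04],[0,0,-0.05],[0,0,-0.05]], grip=[0.02,0.02,0.035,0.045,0.05,0.05,0.05,0.05,0.05,0.05])

```text
clock: 71.15
position: [0.7023, -0.0084, 0.2558]
ee_rot: [-3.125, 0.301, -0.002]
contact_force: [0.9, -0.4, 0.5]
width: 0.0498
grip_force: 0.0
```

send_rows(rotation=[[0,0,0],[0,0,0],[0,0,0],[0,0,0],[0,0,0],[0,0,0],[0,0,0]], translation=[[0,-0.05,0],[0,-0.05,0],[0,-0.05,0],[0,-0.05,0],[0,-0.05,0],[0,-0.05,0],[0,0,0]], grip=[0.05,0.05,0.05,0.05,0.05,0.05,0.05])

```text
clock: 72.03
position: [0.759, 0.2899, 0.2535]
ee_rot: [-3.125, 0.295, -0.0]
contact_force: [0.3, -0.8, 0.5]
width: 0.0497
grip_force: 0.0
```

```bash
cat > m5.py <<'E'
from h import *
import sys
st()
s,t=grab("scene"),grab("top");np.save("f5.npy",[s,t],allow_pickle=True)
K=cblobs(s,"red",(298,240),60,10),cblobs(t,"red",(269,196),60,10);print(K)
if K[0] and K[1]: print(tri(s,K[0][0],t,K[1][0])[0])
i=cv2.resize(s["color"][185:285,248:348],(400,400),interpolation=cv2.INTER_CUBIC)
x,y=269,196;j=cv2.resize(t["color"][y-50:y+50,x-50:x+50],(400,400),interpolation=cv2.INTER_CUBIC);cv2.imwrite(sys.argv[1],np.hstack([i,j]))
E
python3 m5.py pics/p5.png
```

```text
t 72.03 p [0.759  0.2899 0.2535] y [-0.187 -0.982 -0.002] z [ 0.     0.002 -1.   ] F [ 0.3 -0.8  0.5] w 0.0497 gf 0.0 q [0.31 0.88 0.72 0.   1.54 2.07]
([array([296.88, 265.32])], [array([275.95, 147.9 ])])
[ 0.70546541 -0.00811264  0.09411077]
```

View pics/p5.png

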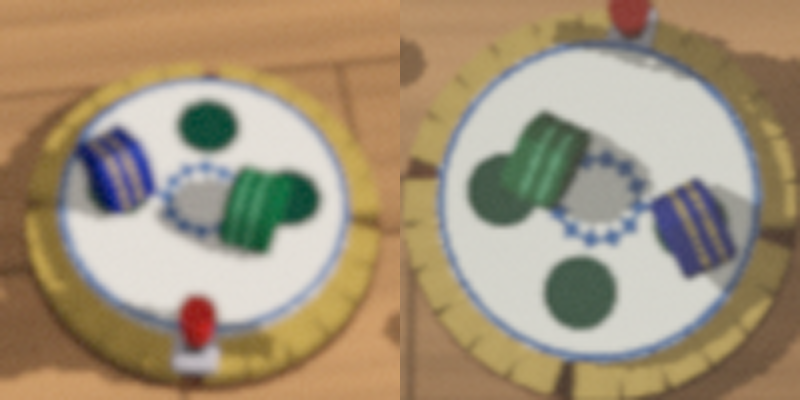

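Green stands upright but off its pad: top crop (545,160) against the pad at (500,190). Blue and the knob are fine. I'll isolate green from the pad by brightness and fit it.

```bash
cat > m6.py <<'E'
from h import *
s,t=np.load("f5.npy",allow_pickle=True)
# scene: stone at crop(250,205)->px ; pad at (298,198); top: stone (545-400,160), pad (475-400,190)
px=lambda x,y,cx,cy:(int(cx-50+x/4),int(cy-50+y/4))
for f,a,b,c in((s,px(250,210,298,235),px(305,200,298,235),px(208,125,298,235)),(t,px(145,165,269,196),px(85,195,269,196),px(180,290,269,196))):
    print([f["color"][q[1]-1:q[1]+2,q[0]-1:q[0]+2].reshape(-1,3).mean(0).round() for q in(a,b,c)])
def m(f,c,thr):
    i=f["color"].astype(int);g,r=i[...,1],i[...,2]
    k=((g>r+15)&(g>thr)&(r<125)).astype(np.uint8)*255;w=np.zeros_like(k);cv2.circle(w,c,16,255,-1);k&=w
    k=cv2.morphologyEx(k,cv2.MORPH_OPEN,np.ones((3,3)));n,l,q,_=cv2.connectedComponentsWithStats(k);return hullmask(l==1+np.argmax(q[1:,4]))
cs,ct=px(250,205,298,235),px(145,160,269,196)
for ths,tht in((80,75),(90,80),(95,85)):
    M=[m(s,cs,ths),m(t,ct,tht)];print([k.sum() for k in M])
    for p0 in((.585,.042,.072,-.5),):print(fit([s,t],M,np.array(p0),0),fit([s],M[:1],np.array(p0),0))
E
python3 m6.py
```

```text
[array([ 85., 124.,  55.]), array([55., 74., 16.]), array([57., 75., 19.])]
[array([ 90., 123.,  81.]), array([73., 89., 69.]), array([75., 91., 70.])]
[np.uint64(298), np.uint64(396)]
(array([ 0.59617521,  0.05984443,  0.06368308, -0.88385567]), np.float64(144.34509803921569)) (array([ 0.59683886,  0.05664331,  0.06235564, -0.51071996]), np.float64(47.69803921568627))
[np.uint64(242), np.uint64(396)]
(array([ 0.59507834,  0.0604826 ,  0.07289437, -0.74302047]), np.float64(150.97647058823532)) (array([ 0.59094871,  0.05834102,  0.06677974, -0.53234459]), np.float64(75.05882352941177))
[np.uint64(218), np.uint64(393)]
(array([ 0.59424317,  0.06108884,  0.07295424, -0.74624917]), np.float64(179.01176470588234)) (array([ 0.5935889 ,  0.05656633,  0.06716363, -0.50175093]), np.float64(99.2))
```

```bash
cat > m7.py <<'E'
from h import *
s,t=np.load("f5.npy",allow_pickle=True)
def pm(pts,cx,cy,ox):
    P=(np.array(pts,float)-[ox,0])/4+[cx-50,cy-50]-.5;S=np.zeros((1680,2240),np.uint8);cv2.fillPoly(S,[np.round((P+.5)*4).astype(np.int32)],255);return cv2.resize(S,(560,420),interpolation=cv2.INTER_AREA)/255.
M=[pm([(245,165),(285,180),(287,200),(270,252),(222,240),(228,195)],298,235,0),pm([(545,110),(590,128),(585,150),(570,175),(548,208),(502,187),(515,150)],269,196,400)]
x,c=fit([s,t],M,np.array((.592,.058,.072,-.52)),0);print(x,c,fit([s],M[:1],x,0),fit([t],M[1:],x,0))
I=[]
for f,cx,cy in((s,298,235),(t,269,196)):
    i=cv2.resize(f["color"][cy-50:cy+50,cx-50:cx+50],(400,400),interpolation=cv2.INTER_CUBIC);x[2]=.072
    for yy,col in((-.022,(0,255,255)),(.022,(0,0,255))):
        P=stone_pose(x,0).apply(np.c_[OUT[:,0],0*OUT[:,0]+yy,OUT[:,1]])+x[:3];cv2.polylines(i,[np.round((proj(f,P)-[cx-50,cy-50]+.5)*4).astype(int)],True,col,1)
    I.append(i)
cv2.imwrite("pics/p6.png",np.hstack(I))
E
python3 m7.py
```

```text
[ 0.60333851  0.0528444   0.06986572 -0.3534013 ] 108.4156862745098 (array([ 0.60170994,  0.05407792,  0.07171648, -0.32279006]), np.float64(46.062745098039215)) (array([ 0.60364464,  0.05273233,  0.06891939, -0.36032271]), np.float64(56.188235294117646))
```

View pics/p6.png

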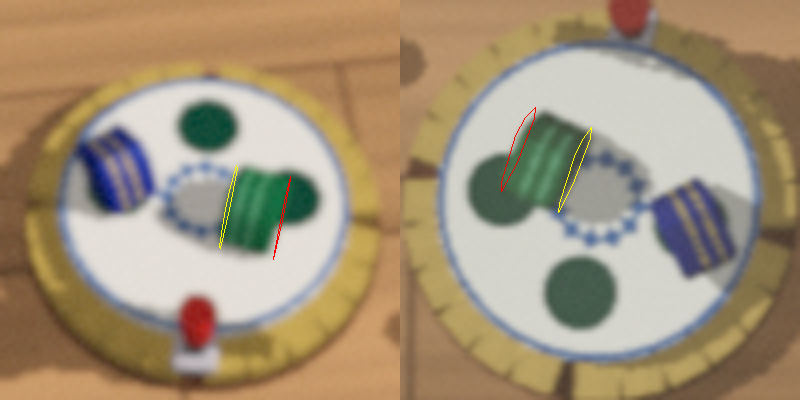

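The overlay outline matches green at (0.602, 0.0535). I'll re-grasp it from above and move it back to pad a.

Run:
```python
from h import *
delta([.602,.0535,.2535],down(-.43-np.pi/2))
```

```text
shift(tool) [-1.105e-01  2.583e-01  1.000e-04] ('turn', array([-1.700e-03, -1.000e-04,  2.386e-01]))
```

send_rows(rotation=[[0,0,0],[0,0,0],[0,0,0],[0,0,0],[0,0,0],[0,0,0],[0,0,0.1193],[0,0,0.1193],[0,0,0],[0,0,0]], translation=[[-0.0184,0.0431,0],[-0.0184,0.0431,0],[-0.0184,0.0431,0],[-0.0184,0.0431,0],[-0.0184,0.043,0],[-0.0184,0.043,0],[0,0,0],[0,0,0],[0,0,0.05],[0,0,0.05]], grip=[0.07,0.07,0.07,0.07,0.07,0.07,0.07,0.07,0.07,0.07])

```text
clock: 73.38
position: [0.602, 0.0522, 0.1534]
ee_rot: [-3.066, 0.673, -0.004]
contact_force: [0.3, -0.2, 0.0]
width: 0.0704
grip_force: 0.0
```

send_rows(rotation=[[0,0,0]], translation=[[0,0,0]], grip=[0.07])

```text
clock: 73.5
position: [0.6, 0.0525, 0.1511]
ee_rot: [-3.068, 0.673, 0.009]
contact_force: [1.0, -0.7, 1.3]
width: 0.0699
grip_force: 0.0
```

Run:
```python
from h import *
st();delta([.602,.0535,.0615],down(-.43-np.pi/2))
```

```text
t 73.5 p [0.6    0.0525 0.1511] y [-0.419 -0.908  0.001] z [-0.005  0.002 -1.   ] F [ 1.  -0.7  1.3] w 0.0699 gf 0.0 q [0.01 0.54 1.58 0.   1.03 2.01]
shift(tool) [ 0.0019 -0.0018  0.0896] ('turn', array([ 0.0006,  0.0054, -0.0022]))
```

send_rows(rotation=[[0,0,0],[0,0,0],[0,0,0],[0,0,0],[0,0,0],[0,0,0]], translation=[[0.001,-0.001,0.02],[0,0,0.02],[0,0,0.02],[0,0,0.015],[0,0,0.012],[0,0,0]], grip=[0.07,0.07,0.07,0.07,0.07,0.07])

```text
clock: 74.25
position: [0.6034, 0.0542, 0.0659]
ee_rot: [-3.067, 0.671, 0.001]
contact_force: [0.5, -0.6, -0.2]
width: 0.0701
grip_force: 0.0
```

send_rows(rotation=[[0,0,0],[0,0,0],[0,0,0],[0,0,0],[0,0,0],[0,0,0],[0,0,0],[0,0,0]], translation=[[0,0,0],[0,0,0],[0,0,0],[0,0,0],[0,0,0],[0,0,0],[0,0,0],[0,0,0]], grip=[0.06,0.052,0.048,0.044,0.035,0.035,0.035,0.035])

```text
clock: 75.25
position: [0.6037, 0.0541, 0.0668]
ee_rot: [-3.067, 0.671, -0.001]
contact_force: [-2.1, -2.9, 5.6]
width: 0.0431
grip_force: 61.3
```

send_rows(rotation=[[0,0,0],[0,0,0],[0,0,0],[0,0,0],[0,0,0],[0,0,0]], translation=[[0,0,-0.005],[0,0,-0.015],[0,0,-0.02],[0,0,-0.01],[0,0,0],[0,0,0]], grip=[0.035,0.035,0.035,0.035,0.035,0.035])

```text
clock: 76.0
position: [0.6031, 0.0542, 0.1157]
ee_rot: [-3.067, 0.671, 0.001]
contact_force: [-0.1, 0.3, -2.7]
width: 0.043
grip_force: 61.2
```

Run:
```python
from h import *
st();p,r=tool();M=r.as_matrix();az=np.arctan2(-M[1,1],-M[0,1])-np.pi/2;print("stone az",az)
s,t=grab("scene"),grab("top")
# held: use scene, compare model at TCP + xoff: hull of bright-green pixels
i=s["color"].astype(int);m=((i[...,1]>i[...,2]+20)&(i[...,1]>60)).astype(np.uint8)
cen=p+[0,0,.011];c=proj(s,[cen])[0]
w=np.zeros_like(m);cv2.circle(w,tuple(c.astype(int)),16,1,-1);m&=w
n,l,q,_=cv2.connectedComponentsWithStats(m);m=hullmask(l==1+np.argmax(q[1:,4]));print(m.sum())
S=R.from_euler('z',az)
for dx in np.arange(-.015,.016,.005):
    h=cv2.convexHull(proj(s,S.apply(pts())+cen+S.apply([dx,0,0])).astype(np.float32));im=np.zeros((420,560),np.uint8);cv2.fillConvexPoly(im,np.round(h).astype(np.int32),1);print(round(dx,3),int((im!=m).sum()))
```

```text
t 76.0 p [0.6031 0.0542 0.1157] y [-0.417 -0.909 -0.002] z [-0.     0.002 -1.   ] F [-0.1  0.3 -2.7] w 0.043 gf 61.2 q [0.01 0.58 1.6  0.   0.96 2.01]
stone az -0.430643805790202
365
-0.015 253
-0.01 217
-0.005 177
0.0 146
0.005 147
0.01 169
0.015 191
```

Run:
```python
from h import *
delta([.5785,.0876,.0685])
```

```text
shift(tool) [-0.0363 -0.02    0.0472]
```

send_rows(rotation=[[0,0,0],[0,0,0],[0,0,0],[0,0,0],[0,0,0],[0,0,0],[0,0,0],[0,0,0]], translation=[[-0.0181,-0.01,0],[-0.0182,-0.01,0],[0,0,0],[0,0,0.015],[0,0,0.015],[0,0,0.012],[0,0,0.005],[0,0,0]], grip=[0.035,0.035,0.035,0.035,0.035,0.035,0.035,0.035])

```text
clock: 77.1
position: [0.5788, 0.0875, 0.0689]
ee_rot: [-3.067, 0.671, 0.001]
contact_force: [-0.2, -0.6, -2.3]
width: 0.043
grip_force: 61.3
```

send_rows(rotation=[[0,0,0],[0,0,0]], translation=[[0,0,0.001],[0,0,0]], grip=[0.035,0.035])

```text
clock: 77.35
position: [0.5791, 0.0876, 0.0687]
ee_rot: [-3.067, 0.671, -0.001]
contact_force: [0.0, -0.0, -1.8]
width: 0.0427
grip_force: 61.3
```

send_rows(rotation=[[0,0,0],[0,0,0]], translation=[[0,0,0.001],[0,0,0]], grip=[0.035,0.035])

```text
clock: 77.6
position: [0.5789, 0.0876, 0.0674]
ee_rot: [-3.067, 0.671, -0.001]
contact_force: [0.6, 0.9, -2.9]
width: 0.0428
grip_force: 61.3
```

send_rows(rotation=[[0,0,0],[0,0,0]], translation=[[0,0,0.0008],[0,0,0]], grip=[0.035,0.035])

```text
clock: 77.85
position: [0.579, 0.0876, 0.0669]
ee_rot: [-3.067, 0.671, -0.001]
contact_force: [-1.4, -0.1, 3.3]
width: 0.0431
grip_force: 61.6
```

send_rows(rotation=[[0,0,0],[0,0,0]], translation=[[0,0,0.0006],[0,0,0]], grip=[0.035,0.035])

```text
clock: 78.1
position: [0.5793, 0.0876, 0.0669]
ee_rot: [-3.067, 0.671, -0.002]
contact_force: [-3.3, -1.2, 8.6]
width: 0.0432
grip_force: 62.6
```

send_rows(rotation=[[0,0,0],[0,0,0],[0,0,0],[0,0,0],[0,0,0],[0,0,0],[0,0,0],[0,0,0],[0,0,0],[0,0,0]], translation=[[0,0,-0.0005],[0,0,0],[0,0,0],[0,0,0],[0,0,0],[0,0,-0.01],[0,0,-0.03],[0,0,-0.03],[0,0,-0.03],[0,0,-0.03]], grip=[0.042,0.045,0.05,0.058,0.064,0.064,0.064,0.064,0.064,0.064])

```text
clock: 79.35
position: [0.5788, 0.0873, 0.1983]
ee_rot: [-3.067, 0.671, -0.001]
contact_force: [-0.4, -0.5, -0.3]
width: 0.0641
grip_force: 0.0
```

send_rows(rotation=[[0,0,0],[0,0,0],[0,0,0],[0,0,0],[0,0,0],[0,0,0]], translation=[[0,-0.05,0],[0,-0.05,0],[0,-0.05,0],[0,-0.05,0],[0,-0.05,0],[0,0,0]], grip=[0.04,0.0,0.0,0.0,0.0,0.0])

```text
clock: 80.1
position: [0.6832, 0.3175, 0.1966]
ee_rot: [-3.068, 0.666, -0.0]
contact_force: [-0.8, -0.7, -0.2]
width: -0.0001
grip_force: 0.0
```

```bash
cat > m8.py <<'E'
from h import *
st();s,t=grab("scene"),grab("top")
C=np.array([.5753,.0158])
for az0 in(-.195,):
  for n,col,p0,d in(("green","green",(.5798,.0872,.072,-.43),95),("blue","blue",(.5524,-.0527,.072,.434),265)):
    pad=C+.07*np.array([np.cos(az0+np.radians(d)),np.sin(az0+np.radians(d))])
    for fs in([s],[t]):
        k,(x,c)=sfit(fs,col,p0);print(n,k,x.round(4),round(c,1),"off pad",(x[:2]-pad).round(4))
E
python3 m8.py
python3 - <<'E'
from h import *
delta([.5818,.0866,.1175])
E
```

```text
t 80.1 p [0.6832 0.3175 0.1966] y [-0.415 -0.91  -0.002] z [ 0.001  0.002 -1.   ] F [-0.8 -0.7 -0.2] w -0.0001 gf 0.0 q [0.37 0.77 1.06 0.   1.32 2.37]
green [296] [ 0.5811  0.0892  0.0741 -0.4721] 25.1 off pad [-0.0018  0.0038]
green [290] [ 0.5772  0.0929  0.0668 -0.1091] 84.0 off pad [-0.0056  0.0075]
blue [336] [ 0.5527 -0.0553  0.0717  0.61  ] 28.2 off pad [-0.0031 -0.0039]
blue [388] [ 0.5536 -0.0473  0.0714  0.5979] 53.6 off pad [-0.0022  0.0041]
shift(tool) [0.0032 0.2494 0.0791]
```

send_rows(rotation=[[0,0,0],[0,0,0],[0,0,0],[0,0,0],[0,0,0],[0,0,0],[0,0,0],[0,0,0],[0,0,0],[0,0,0]], translation=[[0.0006,0.0499,0],[0.0006,0.0499,0],[0.0006,0.0499,0],[0.0007,0.0499,0],[0.0007,0.0498,0],[0,0,0],[0,0,0.045],[0,0,0.034],[0,0,0.01],[0,0,0]], grip=[0,0,0,0,0,0,0,0,0,0])

```text
clock: 81.45
position: [0.5822, 0.0867, 0.108]
ee_rot: [-3.067, 0.671, -0.001]
contact_force: [-0.3, -0.0, 0.5]
width: 0.0001
grip_force: 0.0
```

send_rows(rotation=[[0,0,0],[0,0,0],[0,0,0]], translation=[[0,0,0.003],[0,0,0.001],[0,0,0]], grip=[0,0,0])

```text
clock: 81.82
position: [0.5822, 0.0868, 0.1039]
ee_rot: [-3.067, 0.671, -0.001]
contact_force: [-0.6, -0.3, 0.1]
width: -0.0002
grip_force: 0.0
```

send_rows(rotation=[[0,0,0],[0,0,0],[0,0,0],[0,0,0]], translation=[[0,0,0.001],[0,0,0.001],[0,0,0.0008],[0,0,0]], grip=[0,0,0,0])

```text
clock: 82.32
position: [0.5826, 0.0868, 0.1016]
ee_rot: [-3.067, 0.671, -0.003]
contact_force: [-1.7, -1.2, 7.8]
width: 0.0
grip_force: 4.2
```

send_rows(rotation=[[0,0,0],[0,0,0],[0,0,0]], translation=[[0,0,0.0004],[0,0,0],[0,0,0]], grip=[0,0,0])

```text
clock: 82.7
position: [0.5828, 0.0867, 0.1015]
ee_rot: [-3.067, 0.671, -0.004]
contact_force: [-1.7, -0.6, 11.3]
width: -0.0003
grip_force: 5.5
```

Run:
```python
from h import *
delta([.5545,-.0517,.1016])
```

```text
shift(tool) [ 0.032   0.1376 -0.0004]
```

Green took 11 N without rocking. Now the blue one.

send_rows(rotation=[[0,0,0],[0,0,0],[0,0,0],[0,0,0],[0,0,0],[0,0,0],[0,0,0],[0,0,0],[0,0,0],[0,0,0]], translation=[[0,0,-0.003],[0,0,-0.02],[0,0,-0.03],[0.0107,0.0459,0],[0.0107,0.0459,0],[0.0106,0.0458,0],[0,0,0],[0,0,0.03],[0,0,0.017],[0,0,0]], grip=[0,0,0,0,0,0,0,0,0,0])

```text
clock: 83.95
position: [0.5531, -0.051, 0.1049]
ee_rot: [-3.067, 0.67, 0.004]
contact_force: [-0.2, 0.7, 0.8]
width: 0.0002
grip_force: 0.0
```

send_rows(rotation=[[0,0,0],[0,0,0],[0,0,0]], translation=[[0,0,0.002],[0,0,0.001],[0,0,0]], grip=[0,0,0])

```text
clock: 84.32
position: [0.5539, -0.0517, 0.1034]
ee_rot: [-3.067, 0.671, -0.001]
contact_force: [-0.3, -0.4, -0.5]
width: 0.0001
grip_force: 0.0
```

```bash
python3 m8.py
```

```text
t 84.33 p [ 0.5539 -0.0517  0.1034] y [-0.417 -0.909 -0.002] z [ 0.001  0.002 -1.   ] F [-0.3 -0.4 -0.5] w 0.0001 gf 0.0 q [-0.18  0.53  1.74  0.    0.87  1.82]
green [296] [ 0.5815  0.0888  0.0744 -0.5103] 27.9 off pad [-0.0013  0.0034]
green [300] [ 0.6046  0.1084 -0.0965 -0.377 ] 20.3 off pad [0.0218 0.023 ]
blue [365] [ 0.5504 -0.0552  0.0743  0.7502] 49.1 off pad [-0.0054 -0.0038]
blue [617] [ 0.5645 -0.0589  0.0603  1.3339] 231.7 off pad [ 0.0087 -0.0075]
```

Green is still in place by the scene fit. Pressing blue.

send_rows(rotation=[[0,0,0],[0,0,0],[0,0,0]], translation=[[0,0,0.001],[0,0,0.001],[0,0,0]], grip=[0,0,0])

```text
clock: 84.8
position: [0.5542, -0.0518, 0.1017]
ee_rot: [-3.067, 0.671, -0.003]
contact_force: [0.4, -0.2, 7.0]
width: -0.0003
grip_force: 3.7
```

send_rows(rotation=[[0,0,0],[0,0,0],[0,0,0]], translation=[[0,0,0.0007],[0,0,0],[0,0,0]], grip=[0,0,0])

```text
clock: 85.18
position: [0.5546, -0.0519, 0.1016]
ee_rot: [-3.067, 0.671, -0.004]
contact_force: [-2.4, -0.5, 11.6]
width: 0.0001
grip_force: 6.0
```

send_rows(rotation=[[0,0,0],[0,0,0],[0,0,0],[0,0,0],[0,0,-0.117],[0,0,-0.117],[0,0,0]], translation=[[0,0,-0.003],[0,0,-0.02],[0,0,-0.03],[0,0,-0.03],[0,0,0],[0,0,0],[0,0,0]], grip=[0,0,0,0,0.05,0.05,0.05])

```text
clock: 86.05
position: [0.5535, -0.0518, 0.1831]
ee_rot: [-3.124, 0.309, -0.0]
contact_force: [0.2, -0.1, 0.1]
width: 0.05
grip_force: 0.0
```

Run:
```python
from h import *
st();delta([.7030,-.0092,.0725],down(-.195-np.pi/2))
s=grab("scene")
for col,p0 in(("green",(.5798,.0872,.072,-.43)),("blue",(.5524,-.0527,.072,.434))):print(sfit([s],col,p0))
```

```text
t 86.05 p [ 0.5535 -0.0518  0.1831] y [-0.196 -0.981 -0.002] z [ 0.     0.002 -1.   ] F [ 0.2 -0.1  0.1] w 0.05 gf 0.0 q [-0.18  0.42  1.69  0.    1.04  1.59]
shift(tool) [ 0.1383 -0.0709  0.1108] ('turn', array([-0.0019,  0.0001, -0.0024]))
([294], (array([ 0.57967273,  0.08904701,  0.07276672, -0.518988  ]), np.float64(26.521568627450982)))
([333], (array([ 0.55266151, -0.05600002,  0.07314931,  0.60641382]), np.float64(29.960784313725487)))
```

Both stones are fine. Back to the knob for the final half turn.

send_rows(rotation=[[0,0,0],[0,0,0],[0,0,0],[0,0,0],[0,0,0],[0,0,0],[0,0,0],[0,0,0],[0,0,0],[0,0,0]], translation=[[0.0346,-0.0177,0],[0.0346,-0.0177,0],[0.0346,-0.0177,0],[0.0345,-0.0178,0],[0,0,0],[0,0,0.04],[0,0,0.035],[0,0,0.025],[0,0,0.01],[0,0,0]], grip=[0.05,0.05,0.05,0.05,0.05,0.05,0.05,0.05,0.05,0.05])

```text
clock: 87.35
position: [0.7028, -0.0092, 0.0735]
ee_rot: [-3.124, 0.31, 0.0]
contact_force: [-0.6, -0.2, 0.9]
width: 0.0494
grip_force: 0.0
```

Run:
```python
from h import *
st();delta([.7030,-.0092,.0725],down(-.195-np.pi/2))
```

```text
t 87.35 p [ 0.7028 -0.0092  0.0735] y [-0.196 -0.981 -0.002] z [ 0.     0.002 -1.   ] F [-0.6 -0.2  0.9] w 0.0494 gf 0.0 q [-0.08  0.8   1.32  0.    1.03  1.69]
shift(tool) [ 0.0001 -0.      0.001 ] ('turn', array([-0.0018,  0.0004, -0.0026]))
```

send_rows(rotation=[[0,0,0],[0,0,0],[0,0,0],[0,0,0],[0,0,0]], translation=[[0,0,0.0005],[0,0,0],[0,0,0],[0,0,0],[0,0,0]], grip=[0.035,0.02,0.02,0.02,0.02])

```text
clock: 87.98
position: [0.7038, -0.0091, 0.0745]
ee_rot: [-3.125, 0.308, -0.004]
contact_force: [-1.6, -0.3, 6.8]
width: 0.0296
grip_force: 58.6
```

send_rows(rotation=[[0,0,0],[0,0,0],[0,0,0],[0,0,0],[0,0,0],[0,0,0],[0,0,0]], translation=[[0,0,-0.002],[0,0,-0.003],[0,0,-0.003],[0,0,-0.003],[0,0,-0.003],[0,0,-0.003],[0,0,0]], grip=[0.02,0.02,0.02,0.02,0.02,0.02,0.02])

```text
clock: 88.85
position: [0.7034, -0.0091, 0.0899]
ee_rot: [-3.124, 0.308, -0.002]
contact_force: [6.8, 0.4, -6.5]
width: 0.0293
grip_force: 59.5
```

send_rows(rotation=[[0,0,-0.02],[0,0,-0.04],[0,0,-0.06],[0,0,-0.06],[0,0,-0.06],[0,0,-0.06],[0,0,-0.06],[0,0,-0.06],[0,0,-0.06],[0,0,-0.06]], translation=[[-3e-05,-0.0026,0],[-0.0001,-0.0052,0],[-0.00023,-0.00776,0],[-0.00023,-0.00776,0],[-0.00023,-0.00776,0],[-0.00023,-0.00776,0],[-0.00023,-0.00776,0],[-0.00023,-0.00776,0],[-0.00023,-0.00776,0],[-0.00023,-0.00776,0]], grip=[0.02,0.02,0.02,0.02,0.02,0.02,0.02,0.02,0.02,0.02])

```text
clock: 90.1
position: [0.6979, 0.06, 0.0896]
ee_rot: [-3.093, -0.54, -0.001]
contact_force: [2.9, -0.5, -6.3]
width: 0.0291
grip_force: 59.6
```

send_rows(rotation=[[0,0,-0.06],[0,0,-0.06],[0,0,-0.06],[0,0,-0.06],[0,0,-0.06],[0,0,-0.06],[0,0,-0.06],[0,0,-0.06],[0,0,-0.06],[0,0,-0.06]], translation=[[-0.00023,-0.00776,0],[-0.00023,-0.00776,0],[-0.00023,-0.00776,0],[-0.00023,-0.00776,0],[-0.00023,-0.00776,0],[-0.00023,-0.00776,0],[-0.00023,-0.00776,0],[-0.00023,-0.00776,0],[-0.00023,-0.00776,0],[-0.00023,-0.00776,0]], grip=[0.02,0.02,0.02,0.02,0.02,0.02,0.02,0.02,0.02,0.02])

```text
clock: 91.35
position: [0.6513, 0.1211, 0.0895]
ee_rot: [-2.795, -1.429, 0.001]
contact_force: [1.1, 0.7, -6.5]
width: 0.0297
grip_force: 59.6
```

```bash
python3 az2.py
```

```text
t 91.35 p [0.6513 0.1211 0.0895] y [ 0.811 -0.585 -0.002] z [-0.001  0.002 -1.   ] F [ 1.1  0.7 -6.5] w 0.0297 gf 59.6 q [0.11 0.71 1.44 0.   0.99 0.74]
0.13010136794511126 0.9512962498989121 left 2.001703750101088
shift(tool) [-1.848e-01 -1.164e-01  1.000e-04]
```

send_rows(rotation=[[0,0,-0.06],[0,0,-0.06],[0,0,-0.06],[0,0,-0.06],[0,0,-0.06],[0,0,-0.06],[0,0,-0.06],[0,0,-0.06],[0,0,-0.06],[0,0,-0.06]], translation=[[-0.00023,-0.00776,0],[-0.00023,-0.00776,0],[-0.00023,-0.00776,0],[-0.00023,-0.00776,0],[-0.00023,-0.00776,0],[-0.00023,-0.00776,0],[-0.00023,-0.00776,0],[-0.00023,-0.00776,0],[-0.00023,-0.00776,0],[-0.00023,-0.00776,0]], grip=[0.02,0.02,0.02,0.02,0.02,0.02,0.02,0.02,0.02,0.02])

```text
clock: 92.6
position: [0.5787, 0.1452, 0.0895]
ee_rot: [-2.248, -2.192, 0.001]
contact_force: [0.9, -2.0, -6.6]
width: 0.0299
grip_force: 59.6
```

send_rows(rotation=[[0,0,-0.06],[0,0,-0.06],[0,0,-0.06],[0,0,-0.06],[0,0,-0.06],[0,0,-0.06],[0,0,-0.06],[0,0,-0.06],[0,0,-0.06],[0,0,-0.06]], translation=[[-0.00023,-0.00776,0],[-0.00023,-0.00776,0],[-0.00023,-0.00776,0],[-0.00023,-0.00776,0],[-0.00023,-0.00776,0],[-0.00023,-0.00776,0],[-0.00023,-0.00776,0],[-0.00023,-0.00776,0],[-0.00023,-0.00776,0],[-0.00023,-0.00776,0]], grip=[0.02,0.02,0.02,0.02,0.02,0.02,0.02,0.02,0.02,0.02])

```text
clock: 93.85
position: [0.5054, 0.1244, 0.0898]
ee_rot: [-1.501, -2.759, -0.001]
contact_force: [1.9, -4.2, -7.0]
width: 0.0292
grip_force: 59.6
```

send_rows(rotation=[[0,0,-0.06],[0,0,-0.06],[0,0,-0.06],[0,0,-0.06],[0,0,-0.06],[0,0,-0.06],[0,0,-0.06],[0,0,-0.06],[0,0,-0.06],[0,0,-0.06]], translation=[[-0.00023,-0.00776,0],[-0.00023,-0.00776,0],[-0.00023,-0.00776,0],[-0.00023,-0.00776,0],[-0.00023,-0.00776,0],[-0.00023,-0.00776,0],[-0.00023,-0.00776,0],[-0.00023,-0.00776,0],[-0.00023,-0.00776,0],[-0.00023,-0.00776,0]], grip=[0.02,0.02,0.02,0.02,0.02,0.02,0.02,0.02,0.02,0.02])

```text
clock: 95.1
position: [0.4565, 0.066, 0.0898]
ee_rot: [-0.619, -3.079, -0.002]
contact_force: [1.9, -2.0, -6.5]
width: 0.0294
grip_force: 59.6
```

```bash
python3 az2.py
```

```text
t 95.1 p [0.4565 0.066  0.0898] y [0.386 0.922 0.001] z [-0.     0.002 -1.   ] F [ 1.9 -2.  -6.5] w 0.0294 gf 59.6 q [ 0.04  0.41  1.99  0.    0.74 -1.13]
0.1296756996881013 2.738936160199813 left 0.21406383980018706
shift(tool) [-0.0032 -0.0275 -0.    ]
```

send_rows(rotation=[[0,0,-0.06],[0,0,-0.06],[0,0,-0.05],[0,0,-0.035],[0,0,0],[0,0,0]], translation=[[-0.00023,-0.00776,0],[-0.00023,-0.00776,0],[-0.00016,-0.00647,0],[-8e-05,-0.00453,0],[0,0,0],[0,0,0]], grip=[0.02,0.02,0.02,0.02,0.02,0.02])

```text
clock: 95.85
position: [0.4489, 0.0411, 0.0898]
ee_rot: [-0.305, -3.126, -0.003]
contact_force: [0.2, -4.4, -6.7]
width: 0.0293
grip_force: 59.7
```

send_rows(rotation=[[0,0,0],[0,0,0],[0,0,0],[0,0,0],[0,0,0],[0,0,0],[0,0,0]], translation=[[0,0,0.002],[0,0,0.002],[0,0,0.002],[0,0,0.001],[0,0,0.001],[0,0,0.001],[0,0,0]], grip=[0.02,0.02,0.02,0.02,0.02,0.02,0.02])

```text
clock: 96.72
position: [0.4491, 0.0412, 0.0808]
ee_rot: [-0.303, -3.127, -0.003]
contact_force: [-2.5, -3.2, -4.8]
width: 0.0293
grip_force: 59.7
```

send_rows(rotation=[[0,0,0],[0,0,0],[0,0,0]], translation=[[0,0,0.001],[0,0,0.001],[0,0,0]], grip=[0.02,0.02,0.02])

```text
clock: 97.1
position: [0.4491, 0.0412, 0.0788]
ee_rot: [0.303, 3.127, 0.003]
contact_force: [-4.5, -3.2, -4.7]
width: 0.0293
grip_force: 59.7
```

send_rows(rotation=[[0,0,0],[0,0,0],[0,0,0],[0,0,0],[0,0,0],[0,0,0],[0,0,0],[0,0,0],[0,0,0],[0,0,0]], translation=[[0,0,0.002],[0,0,0.002],[0,0,0],[0,0,0],[0,0,0],[0,0,0],[0,0,-0.01],[0,0,-0.03],[0,0,-0.05],[0,0,-0.05]], grip=[0.02,0.02,0.02,0.035,0.045,0.05,0.05,0.05,0.05,0.05])

```text
clock: 98.35
position: [0.449, 0.0409, 0.2171]
ee_rot: [0.303, 3.126, 0.003]
contact_force: [0.6, 0.8, 0.1]
width: 0.0501
grip_force: 0.0
```

send_rows(rotation=[[0,0,0],[0,0,0],[0,0,0],[0,0,0],[0,0,0],[0,0,0],[0,0,0]], translation=[[0,0.04,-0.02],[0,0.05,-0.02],[0,0.05,0],[0,0.05,0],[0,0.05,0],[0,0.02,0],[0,0,0]], grip=[0.05,0.05,0.05,0.05,0.05,0.05,0.05])

```text
clock: 99.22
position: [0.4989, 0.2964, 0.2555]
ee_rot: [0.301, 3.127, 0.003]
contact_force: [0.7, 0.4, -0.9]
width: 0.0505
grip_force: 0.0
```

```bash
cat > m9.py <<'E'
from h import *
st();s,t=grab("scene"),grab("top")
K=cblobs(s,"red",(298,240),60,10),cblobs(t,"red",(269,196),60,10);k=tri(s,K[0][0],t,K[1][0])[0];print("knob",k)
C=np.array([.5755,.0157]);rot=R.from_euler('z',np.pi)
for col,p0,d in(("green",(.5794,.0872,.072,-.43),95),("blue",(.5524,-.0527,.072,.434),265)):
    pad=C+.07*np.array([np.cos(2.946+np.radians(d)),np.sin(2.946+np.radians(d))])
    q=np.array([*(2*C-p0[:2]),.072,p0[3]+np.pi])
    for fs in([s],[t]):
        n,(x,c)=sfit(fs,col,q);print(col,n,x.round(4),round(c,1),"expected",q.round(3),"pad",pad.round(3))
s0,t0=np.load("f0.npy",allow_pickle=True)
for n,a,z in(("dish",(.654,-.25),.015),("vase",(.717,.308),.06)):
    for f0,f in((s0,s),(t0,t)):
        u,v=proj(f,[[*a,z]])[0].astype(int);print(n,np.abs(f0["color"][v-14:v+14,u-14:u+14].astype(int)-f["color"][v-14:v+14,u-14:u+14]).mean().round(1))
for n,(u,v) in(("glass",(432,187)),("bowl",(445,243))):print(n,np.abs(t0["color"][v-20:v+20,u-20:u+20].astype(int)-t["color"][v-20:v+20,u-20:u+20]).mean().round(1))
E
python3 m9.py
```

```text
t 99.22 p [0.4989 0.2964 0.2555] y [0.191 0.982 0.002] z [ 0.001  0.002 -1.   ] F [ 0.7  0.4 -0.9] w 0.0505 gf 0.0 q [ 0.46  0.38  1.54  0.    1.21 -0.92]
knob [0.44777035 0.04297254 0.09364443]
green [243] [ 0.5727 -0.0559  0.0727  2.7694] 36.4 expected [ 0.572 -0.056  0.072  2.712] pad [ 0.568 -0.054]
green [331] [ 0.5714 -0.0547  0.0726  2.7029] 50.1 expected [ 0.572 -0.056  0.072  2.712] pad [ 0.568 -0.054]
blue [312] [0.6016 0.0715 0.075  3.6454] 68.9 expected [0.599 0.084 0.072 3.576] pad [0.595 0.083]
blue [340] [0.6034 0.088  0.0732 3.6283] 52.7 expected [0.599 0.084 0.072 3.576] pad [0.595 0.083]
dish 4.5
dish 6.0
vase 4.5
vase 5.2
glass 5.9
bowl 5.9
```

The knob is home and the bystanders are unchanged. I'll move the arm further away to double-check blue.

send_rows(rotation=[[0,0,0],[0,0,0],[0,0,0],[0,0,0],[0,0,0],[0,0,0]], translation=[[0.04,0.02,0],[0.04,0.03,0],[0.04,0.03,0],[0.04,0.03,0],[0.04,0.03,0],[0,0,0]], grip=[0.05,0.05,0.05,0.05,0.05,0.05])

```text
clock: 100.08
position: [0.3283, 0.4724, 0.2559]
ee_rot: [0.3, 3.127, 0.003]
contact_force: [0.9, -0.8, -0.3]
width: 0.0503
grip_force: 0.0
```

```bash
python3 m9.py | grep -v -e dish -e vase
python3 - <<'E'
from h import *
s,t=grab("scene"),grab("top")
for f,n in((s,"s"),(t,"t")):
    q=(.5995,.084,.072,3.576);P=stone_pose(q,0).apply(pts())+q[:3]
    m=smask(f,"blue",proj(f,[q[:3]])[0].round(),17);h=proj(f,P)
    a=np.argwhere(m)[:,::-1];print(n,"mask",a.min(0),a.max(0),a.mean(0),"model",h.min(0).round(1),h.max(0).round(1))
    u,v=proj(f,[q[:3]])[0].round().astype(int)
    for y in range(v-12,v+13,2):print("".join("#" if m[y,x] else "." for x in range(u-18,u+19)))
E
```

```text
t 100.08 p [0.3283 0.4724 0.2559] y [0.19  0.982 0.002] z [ 0.001  0.002 -1.   ] F [ 0.9 -0.8 -0.3] w 0.0503 gf 0.0 q [ 0.88  0.37  1.56  0.    1.21 -0.5 ]
knob [0.44771138 0.04276266 0.0971985 ]
green [242] [ 0.5726 -0.0558  0.072   2.7627] 37.0 expected [ 0.572 -0.056  0.072  2.712] pad [ 0.568 -0.054]
green [327] [ 0.5729 -0.0555  0.0652  2.7273] 50.9 expected [ 0.572 -0.056  0.072  2.712] pad [ 0.568 -0.054]
blue [293] [0.6025 0.0682 0.0754 3.6888] 61.8 expected [0.599 0.084 0.072 3.576] pad [0.595 0.083]
blue [354] [0.6026 0.0878 0.073  3.6243] 60.5 expected [0.599 0.084 0.072 3.576] pad [0.595 0.083]
glass 2.3
bowl 2.4
s mask [305 228] [328 244] [316.22105263 236.58421053] model [309.8 225.6] [331.8 246.1]
.....................................
.....................................
.....................................
..................##.................
...##.....########...................
...###############...................
...################..................
...##....###########.................
..###.....###########...#............
...........###############...........
.............#########...............
.....................................
.....................................
t mask [231 174] [253 196] [242.55952381 183.25793651] model [233.  172.2] [255.6 199. ]
..................###................
........##...#########...............
.......################..............
......##################.............
.....#...################............
..........################...........
...........################..........
...........########...#####..........
...........####...##....####.........
............####....#....#...........
..............##.....................
................#....................
.....................................
```

Run:
```python
from h import *
s,t=grab("scene"),grab("top")
i=cv2.resize(s["color"][185:285,248:348],(400,400),interpolation=cv2.INTER_CUBIC)
x,y=269,196;j=cv2.resize(t["color"][y-50:y+50,x-50:x+50],(400,400),interpolation=cv2.INTER_CUBIC)
a=cv2.imread("pics/p4.png");b=np.hstack([i,j])
for n,(x0,x1,y0,y1) in(("blue s",(235,350,150,255)),("blue t",(440,570,95,230))):
    best=min(((np.abs(np.roll(np.roll(b,dx,1),dy,0)[y0:y1,x0:x1].astype(int)-a[y0:y1,x0:x1]).mean(),dx,dy) for dx in range(-24,25,2) for dy in range(-24,25,2)))
    print(n,best,np.abs(b[y0:y1,x0:x1].astype(int)-a[y0:y1,x0:x1]).mean())
```

```text
blue s (np.float64(4.128281573498965), 0, -2) 4.652256728778468
blue t (np.float64(5.698613485280152), 0, 2) 6.392060778727445
```

Blue matches the earlier picture to within half a pixel, upright on its pad. Green's fits agree with the expected pose in both views. Handing in.

```bash
python3 -c "
from plant import robot
print(robot.job_done())"
```

```text
the job is handed in; nothing more can be done
None
```

The job is handed in at about 100 s: green and blue (amber is absent) stand upright on their own pads facing the customers with the plunger home. Green was knocked off its pad after its first press, so I turned the stand back, re-placed it, pressed green then blue again, and made the half turn once more.

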